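Find and mark the high spot of a label winder's disc

ROBOT

A 6-joint arm with a two-finger parallel gripper is mounted at the origin on the work surface. World frame = base frame: x ahead of the robot, y to its left, z up, the work surface at z = 0. Lengths are in m, angles in rad, forces in N, time in s.
With the tool pointing down it reaches from about 0.425 to 0.95 m from the base axis. Payload 3.5 kg.
Tool frame: the origin (TCP) lies at the very end of the fingers, on their centre line; the grasp point (between the pads) lies 19 mm behind it; z points along the fingers, y is the direction in which the jaws open and shut (so a half turn about z gives the same grasp; the last joint's range is limited). The gripper opens to 85 mm and grips with 20 to 120 N. Pads are 22 mm wide; open, the fingers measure 114 mm over their backs; the gripper's body (76 mm by 85 mm) begins 54 mm behind the grasp point. The pads swing forward as they close: fully open they stand 13 mm farther back than shut.
Start: joints at [-1.295, 0.286, 1.577, -0, 1.279, -0.15], TCP at [0.279, -0.615, 0.231] pointing down, gripper open.
Joint ranges: [-2.77, 2.77], [-0.9, 2.22], [0.21, 2.48], [-1.53, 4.67], [0.24, 2.81], [-2.84, 2.84]. Speed limits (rad/s): [2.79, 2.79, 3.14, 3.14, 3.14, 3.14].

INTERFACE

Orientations are given as a unit quaternion [x, y, z, w].
In Python, from plant import get_state, read_camera, get_calibration, ticket, search_frame, cut_out, pinpoint gives the robot as it stands.
- The arm moves only by the tool move_arm, never from a script. Its argument "plan" is a list that holds one entry, the list of rows, each a list of 7 numbers: the turn, a rotation vector about the tool's x, y, z in degrees, then the shift along the tool's x, y, z in m, then the finger opening in m, from 0 to 0.0854. In form: [[[ax, ay, az, x, y, z, hand], ...]]. A call has exactly 5 rows; each row is the pose to reach, as a shift and turn from the pose measured when the call began, along the tool's axes at that moment; what a row does not reach only later rows make up. A row lasts 1/8 s, in which the tool goes at most 62.5 mm and 10.7 degrees, less where a joint would pass 70% of its speed; a pose out of reach is approached as far as the arm can. A call with a gripper value outside its range is refused whole. The fingers move at their own pace and stop on an object; "force" is the grip in N (left out, the last holds). Time passes only in rows, so rows that repeat a pose let the fingers close, or fill a call up. It gives the time, the measured TCP pose, the force and the opening at its end, in the units of the state.
- get_state(): the state, without advancing time (a new reading comes with each control period).
- read_camera(name): name is "side" or "top"; returns the picture (480x640x3 uint8, red, green, blue); there is no depth.
- get_calibration(name): a dict with "mtx" (3x3 intrinsics, pixels), "dist_coeffs" ([k1, k2, p1, p2, k3] as OpenCV has them; the pictures are not rectified), "extrinsics" (4x4, takes a point from camera to world coordinates). Camera axes: x right, y up, looking along -z (the intrinsics and any distortion apply to the point x, -y, -z); pixel columns grow to the right and rows downward; lengths in m; the calibration is good to about 2 mm. A picture is of the moment at which its call begins. get_calibration takes no time and is no camera call.
- ticket.sign_off(): hands the job in, once; it reports no verdict.
Trained networks look in the newest picture that a camera, given by its name, has taken for a name from the list of things; names that differ only in an ending like _2 or _b are one class to them, and where a whole thing is asked for, a point or a joint stands for the part that bears it (a point fixed in the world has none). Each returns a list of dicts, best first, with "p" (0 to 1); they miss things now and then, are a little off and sometimes report something else, mostly with a low value. They report only what shows in the picture. A call takes as long as a camera call.
- search_frame(camera, query): "centre" ([column, row] in pixels, amid what is visible of it).
- cut_out(camera, query): "pixels" (480x640 bool, what is visible of it) and "centre" ([column, row] in pixels, amid what is visible of it).
- pinpoint(camera, query): "centre" ([column, row] in pixels: a listed point, or the origin of a listed thing).
The state is a dict: "time": time; "qpos": joint angles; "dq": joint speeds; "joint_efforts": joint torques, N m; "eef_pos": TCP position; "tcp_rot": TCP orientation; "contact_force": force on the tool from outside, world axes, zero at the start; "wrist_torque": the same for the moment, N m; "opening": opening from 0.0 (shut) to 1.0 (fully open).
Only numpy, scipy, OpenCV 4.12 (cv2) and the standard library are available. Lean on these libraries where they do the work, as an engineer would, in place of code of your own. Each camera call takes 0.05 s, during which the arm holds its last target.

TASK

The disc of the hand-cranked label winder has one high spot on its rim, to be found by feel: take the crank knob lightly and turn the disc slowly against the sprung pointer until the middle of the high spot bears on the pointer, then stop and let go there. Then set the brass marker down gently, upright, on the disc right in front of the pointer tip (the mark spot), keeping the disc on its high spot, and let go of it. Do not push the pointer itself, and leave the pen cup, notebooks and tape roll alone.

Things in the scene. Friction and masses are not known exactly. Their poses are not given: they have to be found in the camera images.
- winder: Label winder, fixed to the desk: grey round foot, plain aluminium disc 160 mm across, 10 mm thick, lying flat on a vertical axle, its top 46 mm above the desk; hub 38 mm across stands 12 mm above the disc, axle end 12 mm higher. The disc turns both ways without limit, bearing drag about 0.03 N m. Origin: on the desk under the axle; +y points from the axle to the pointer, z up.
- axle (a point): Centre of the disc on its turning axis, at its top face. The disc's one smooth high spot lies somewhere on the rim, at least 57 degrees from the crank knob: 3.5 mm proud at its middle, running out evenly to nothing 25 degrees to each side. Only there does the rim rub on the pointer; elsewhere it clears it by 0.5 mm.
- crank (a joint): Angle of the crank and disc about the axle in rad, growing anticlockwise seen from above; 0 with the crank knob towards the pointer (the winder's +y). It does not tell where the high spot is.
- knob_mid (a point): Crank knob: upright black cylinder 18 mm in diameter, 48 mm tall, its top 102 mm above the desk, its axis 50 mm from the axle; hollow plastic, to be squeezed with under 50 N; it spins freely on its pin, so it can be held while it is carried round. This point is on its axis, 80 mm above the desk.
- gauge: Fixed steel post (foot 50 by 60 mm, block 26 by 40 mm, 56 mm high) that holds the sprung pointer: a thin level steel plunger, 6 to 8 mm thick, 41 mm above the desk, aimed at the axle, bare for about 45 mm. Origin: on the desk under the pointer's resting tip; +y points away from the axle.
- pointer_tip (a point): Resting place of the pointer's nose, 80.5 mm from the axle, 41 mm above the desk (does not follow the plunger). The middle of the high spot pushes the pointer back a good 2 mm against its spring (4 N per mm, so about 8.6 N). At the knob the rubbing is felt as extra drag of up to some 7 N, greatest near the high spot's middle, whichever way the disc turns.
- mark_spot (a point): Where the marker is to stand: the point of the disc's top face (46 mm above the desk) on the line from axle to pointer, 62 mm from the axle, 18 mm in from the pointer tip. Fixed to the winder's foot, it does not turn with the disc.
- marker: Loose brass marker weight, a plain upright cylinder 18 mm in diameter and 46 mm tall with a slightly wider foot (22 mm, the lowest 8 mm), 70 to 140 g, standing on the desk to the right of the winder. Origin: centre of its underside; z is its long axis.
- pen_cup: Bystander: grey pen cup with pens, 76 mm across, 130 mm high, beyond the winder. Origin at the centre of its underside.
- notebooks: Bystander: stack of notebooks, 150 by 210 mm, 48 mm high, on the left. Origin at the centre of its underside.
- tape_roll: Bystander: roll of clear tape lying flat, 96 mm across, 24 mm high, on the right. Origin at the centre of its underside.

How it is judged:
By the outcome, as a careful person would: the job done as asked, in the order asked, and still so for the second after the job is handed in, with the robot touching nothing.
It also fails if it takes over 72 s, if anything falls off the work surface, if the arm or the gripper's body presses on something with over 40 N, if the wrist force passes 120 N, or if a joint passes its speed limit or range.

## Working session

There is one attempt and no reset: what is moved stays moved. The work goes in short steps, Python scripts to look and compute and a tool call to move; the robot and the scene stay as the last step left them, time stands still between calls to the robot, and variables do not carry over. Pictures are saved under pics/ and viewed, and the job is handed in when it is done.

Besides the shell and the picture viewer there is one more tool, called after "Request:" by a JSON object that holds its "name" and its "arguments". move_arm: Moves the arm, as the interface text tells. Its arguments: {"type":"object","properties":{"plan":{"type":"array","items":{"type":"array","items":{"type":"array","items":{"type":"number"}}}},"force":{"type":"number"}},"required":["plan"]}

```bash
ls; mkdir -p pics; python3 - <<'E'
from plant import *
import cv2
print(get_state())
for c in ("side","top"):
    im=read_camera(c); cv2.imwrite(f"pics/{c}0.png",im[:,:,::-1])
    k=get_calibration(c); print(c,k)
    for q in ("axle","knob_mid","pointer_tip","mark_spot","marker","gauge","winder"):
        print(q,[(r["centre"],round(r["p"],2)) for r in pinpoint(c,q)[:2]])
E
```

```text
pics
{'time': 0.0, 'qpos': array([-1.29500194e+00,  2.87175220e-01,  1.57818616e+00,  3.45077224e-06,
        1.27862608e+00, -1.49982823e-01]), 'dq': array([ 0.00047801,  0.0005922 , -0.00255668,  0.00024421,  0.00146268,
        0.00084689]), 'joint_efforts': array([-3.06731763e-04, -4.05980015e+01, -2.92625570e+01, -1.05786808e-04,
        5.87051909e-03,  8.19733913e-06]), 'eef_pos': array([ 0.27864889, -0.61406795,  0.22993586]), 'tcp_rot': array([ 9.77424082e-01,  2.11283531e-01, -7.36255730e-05, -1.19513962e-03]), 'contact_force': array([-0.0254243 ,  0.13687413,  0.11882211]), 'wrist_torque': array([-3.85939798e-02, -7.17790727e-05,  6.77926640e-03]), 'opening': 0.9993285954187379}
side {'mtx': array([[562.01183614,   0.        , 308.34637823],
       [  0.        , 562.01183614, 239.89568407],
       [  0.        ,   0.        ,   1.        ]]), 'dist_coeffs': array([-0.11965003,  0.        ,  0.        ,  0.        ,  0.        ]), 'extrinsics': array([[-0.97100401,  0.13201513, -0.19930687,  0.37060925],
       [-0.23832579, -0.59998483,  0.76368778,  1.08779143],
       [
[... 512 characters left out ...]
    [  0.        ,   0.        ,   1.        ]]), 'dist_coeffs': array([-0.10041602,  0.        ,  0.        ,  0.        ,  0.        ]), 'extrinsics': array([[-0.01865508,  0.99861271, -0.04924076,  0.54190032],
       [-0.99948353, -0.01991494, -0.0252203 ,  0.08509488],
       [-0.02616594,  0.04874484,  0.99846847,  1.4643037 ],
       [ 0.        ,  0.        ,  0.        ,  1.        ]])}
axle [([384.7, 277.1], 0.77)]
knob_mid [([380.4, 295.4], 0.74)]
pointer_tip [([354.9, 270.5], 0.81), ([396.4, 184.2], 0.72)]
mark_spot [([361.3, 270.4], 0.73)]
marker [([483.6, 287.0], 0.46)]
gauge [([355.1, 271.4], 0.7), ([354.7, 271.3], 0.61)]
winder [([385.0, 277.0], 0.91), ([388.3, 272.4], 0.68)]
```

```bash
cat > h.py <<'E'
import numpy as np,cv2
from plant import *
from scipy.spatial.transform import Rotation as R
def ray(c,px):
    k=get_calibration(c);E=k["extrinsics"]
    u=cv2.undistortPoints(np.array([[px]],float),k["mtx"],k["dist_coeffs"])[0,0]
    return E[:3,3],E[:3,:3]@np.array([u[0],-u[1],-1.])
def atz(c,px,z):
    o,d=ray(c,px);return o+d*(z-o[2])/d[2]
def proj(c,P):
    k=get_calibration(c);E=k["extrinsics"]
    p=E[:3,:3].T@(np.asarray(P,float)-E[:3,3])
    p=np.array([p[0],-p[1],-p[2]])
    return cv2.projectPoints(p[None],np.zeros(3),np.zeros(3),k["mtx"],k["dist_coeffs"])[0][0,0]
def tri(a,b):
    A=[];B=[]
    for c,px in(("side",a),("top",b)):
        o,d=ray(c,px);d/=np.linalg.norm(d);M=np.eye(3)-np.outer(d,d);A.append(M);B.append(M@o)
    return np.linalg.lstsq(np.vstack(A),np.hstack(B),rcond=None)[0]
E
python3 - <<'E'
from h import *
s={"axle":(354.6,215.6,.046),"knob":(370.3,214.4,.08),"tip":(343.4,237.9,.041),"mark":(348.5,229.1,.046),"marker":(380.4,182.9,0),"gauge":(346,250.1,0),"winder":(353.6,231.8,0)}
t={"axle":(384.7,277.1),"knob":(380.4,295.4),"tip":(354.9,270.5),"mark":(361.3,270.4),"marker":(483.6,287),"gauge":(355.1,271.4),"winder":(385,277)}
np.set_printoptions(precision=4,suppress=True)
for n in s: print(n,atz("side",s[n][:2],s[n][2]),atz("top",t[n],s[n][2]),tri(s[n][:2],t[n]))
for c,(x,y) in (("side",(350,215)),("top",(400,270))):
    im=cv2.imread(f"pics/{c}0.png");w,h=200,150
    cv2.imwrite(f"pics/{c}0z.png",cv2.resize(im[y-75:y+75,x-100:x+100],(800,600),interpolation=cv2.INTER_CUBIC))
E
```

```text
axle [ 0.5438 -0.0331  0.046 ] [ 0.5374 -0.0175  0.046 ] [ 0.5393 -0.0163  0.0583]
knob [0.501  0.0014 0.08  ] [ 0.495  -0.0041  0.08  ] [ 0.4982 -0.0037  0.0768]
tip [0.5548 0.0548 0.041 ] [0.5546 0.0534 0.041 ] [0.5548 0.0534 0.0399]
mark [0.5483 0.0248 0.046 ] [0.5545 0.0382 0.046 ] [0.5503 0.0378 0.0554]
marker [ 0.5101 -0.2703  0.    ] [ 0.5077 -0.2655  0.    ] [ 0.5086 -0.2645  0.0038]
gauge [0.5488 0.0484 0.    ] [0.5527 0.0521 0.    ] [0.5505 0.0518 0.0025]
winder [ 0.5439 -0.0275 -0.    ] [ 0.5374 -0.0216  0.    ] [ 0.5401 -0.0207  0.0056]
```

View pics/top0.png

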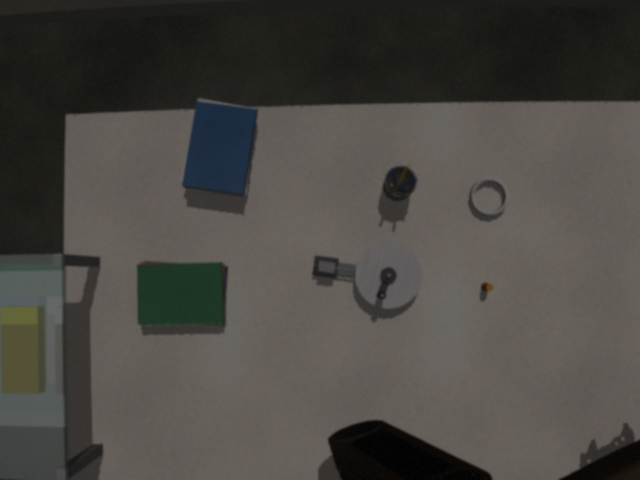

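View pics/side0.png

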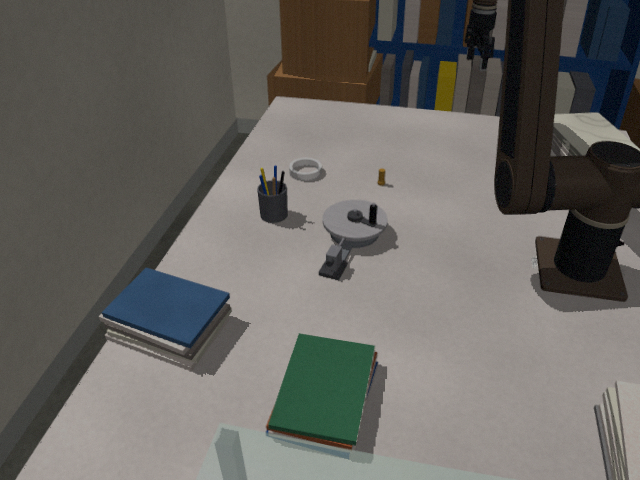

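View zooms.

Top view: disc centred near (388,272), knob at (381,295), gauge block at (326,267), marker at (487,287). Side view: disc at (355,220), knob at (373,214), marker at (381,177).

View pics/top0z.png

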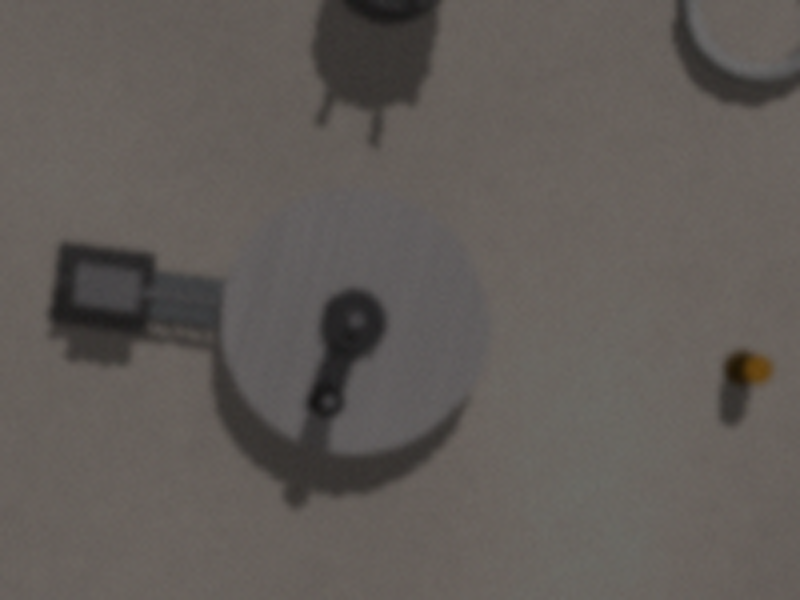

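View pics/side0z.png

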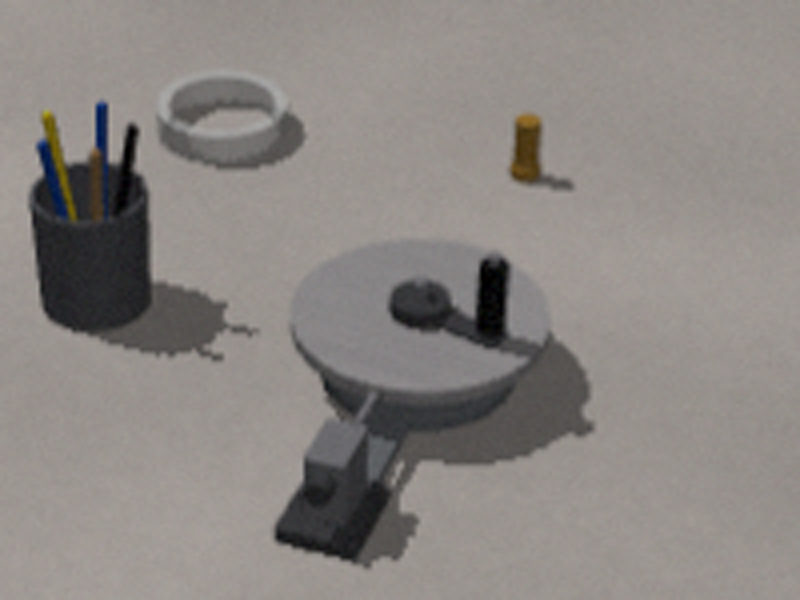

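```bash
python3 - <<'E'
from h import *
for c in ("side","top"):
    read_camera(c)
    for q in ("winder","crank","marker","gauge","knob_mid"):
        for r in cut_out(c,q)[:2]:
            m=r["pixels"];ys,xs=np.nonzero(m)
            print(c,q,round(r["p"],2),r["centre"],m.sum(),xs.min(),xs.max(),ys.min(),ys.max())
E
```

```text
side winder 0.66 [354.7, 221.1] 2385 323 387 200 256
side crank 0.87 [355.0, 221.4] 2114 324 387 200 240
side marker 0.63 [384.1, 177.1] 104 378 385 169 185
side gauge 0.58 [332.6, 265.3] 586 320 346 245 278
side knob_mid 0.71 [352.3, 218.2] 2152 323 387 199 240
top winder 0.82 [386.2, 274.7] 3801 337 422 242 308
top crank 0.78 [387.0, 276.6] 3497 355 422 242 308
top marker 0.53 [181.4, 294.1] 5553 136 227 262 325
top marker 0.39 [483.7, 285.4] 72 481 492 283 290
top gauge 0.63 [330.5, 268.5] 540 313 353 256 279
top knob_mid 0.85 [388.0, 273.7] 3614 355 423 242 308
top knob_mid 0.19 [399.5, 181.8] 889 384 417 166 199
```

```bash
python3 - <<'E'
from h import *
np.set_printoptions(precision=4,suppress=True)
T=lambda X,Y:(300+X/4-.375,195+Y/4-.375)
S=lambda X,Y:(250+X/4-.375,140+Y/4-.375)
# disc fits
from scipy.optimize import least_squares
th=np.linspace(0,2*np.pi,200)
def box(c,x,y):
    p=np.array([proj(c,(x+.08*np.cos(a),y+.08*np.sin(a),.046)) for a in th]);return np.r_[p.min(0),p.max(0)]
for c,F,l,r,t,b in(("top",T,218,489,187,458),("side",S,290,552,238,390)):
    m=np.r_[F(l,t),F(r,b)]
    s=least_squares(lambda v:box(c,*v)-m,[.54,-.02],diff_step=1e-3);print(c,s.x,s.fun)
print("hub top",atz("top",T(353,322),.065),"axle end side",atz("side",S(424,285),.07))
print("knob top",atz("top",T(326,398),.102),atz("side",S(495,260),.102))
print("block",atz("top",T(107,285),.056))
print("marker",atz("top",T(757,368),.046),atz("side",S(528,120),.046),atz("side",S(525,176),0))
E
```

```text
top [ 0.5418 -0.0255] [ 0.4934  0.48   -0.4937 -0.4741]Traceback (most recent call last):
  File "<stdin>", line 12, in <module>
    return func(*args, **kwargs)
    result = trf(vector_fun.fun, vector_fun.jac, x0, f0, J0, lb, ub, ftol, xtol,
                 gtol, max_nfev, x_scale, loss_function, tr_solver,
                 tr_options.copy(), verbose, callback=callback_wrapped)
    return trf_no_bounds(
        fun, jac, x0, f0, J0, ftol, xtol, gtol, max_nfev, x_scale,
        loss_function, tr_solver, tr_options, verbose, callback=callback)
    f_new = fun(x_new)
    self._update_fun()
    ~~~~~~~~~~~~~~~~^^
    self.f = self.fun_wrapped(xp_copy(self.x))
             ~~~~~~~~~~~~~~~~^^^^^^^^^^^^^^^^^
    return np.atleast_1d(self.fun(x))
                         ~~~~~~~~^^^
    return self.f(x, *self.args, **self.kwargs)
           ~~~~~~^^^^^^^^^^^^^^^^^^^^^^^^^^^^^^
  File "<stdin>", line 12, in <lambda>
  File "<stdin>", line 9, in box
  File "h.py", line 11, in proj
    k=get_calibration(c);E=k["extrinsics"]
ValueError: time passes only in moves, steps and waits
```

```bash
python3 - <<'E'
s=open('h.py').read()
s=s.replace("get_calibration(c)","K[c]").replace("def ray",'K={c:get_calibration(c) for c in("side","top")}\ndef ray',1)
s+='''
T=lambda X,Y:(300+X/4-.375,195+Y/4-.375)
S=lambda X,Y:(250+X/4-.375,140+Y/4-.375)
'''
open('h.py','w').write(s)
E
python3 - <<'E'
from h import *
np.set_printoptions(precision=4,suppress=True)
from scipy.optimize import least_squares
th=np.linspace(0,2*np.pi,200)
def box(c,x,y):
    p=np.array([proj(c,(x+.08*np.cos(a),y+.08*np.sin(a),.046)) for a in th]);return np.r_[p.min(0),p.max(0)]
for c,F,l,r,t,b in(("top",T,218,489,187,458),("side",S,290,552,238,390)):
    m=np.r_[F(l,t),F(r,b)]
    s=least_squares(lambda v:box(c,*v)-m,[.54,-.02],diff_step=1e-3);print(c,s.x,s.fun)
print("hub top",atz("top",T(353,322),.065),"axle end side",atz("side",S(424,285),.07))
print("knob top",atz("top",T(326,398),.102),atz("side",S(495,260),.102))
print("block",atz("top",T(107,285),.056))
print("marker",atz("top",T(757,368),.046),atz("side",S(528,120),.046),atz("side",S(525,176),0))
print("pointer", atz("side",S(378,394),.041),atz("side",S(358,420),.041))
E
```

```text
top [ 0.5418 -0.0255] [ 0.4934  0.48   -0.4937 -0.4741]
side [ 0.542  -0.0263] [ 0.1289  0.0122 -0.1285  0.0084]
hub top [ 0.5419 -0.0237  0.065 ] axle end side [ 0.5396 -0.0197  0.07  ]
knob top [ 0.4986 -0.0044  0.102 ] [ 0.4963 -0.0086  0.102 ]
block [0.5668 0.1215 0.056 ]
marker [ 0.5094 -0.2673  0.046 ] [ 0.5088 -0.2665  0.046 ] [ 0.5082 -0.2668  0.    ]
pointer [0.5529 0.0553 0.041 ] [0.5596 0.082  0.041 ]
```

```bash
cat >> h.py <<'E'
AX=np.array([.5418,-.0257]);PD=80.8
def knob(cr,r=.05): 
    a=np.radians(PD+cr);return AX+r*np.array([np.cos(a),np.sin(a)])
def rows(targets,yaw=0.):
    "targets world xyz; yaw = world angle of tool x"
    s=get_state();Rc=R.from_quat(s["tcp_rot"]);p=s["eef_pos"]
    Rt=R.from_euler("z",yaw,degrees=True)*R.from_quat([1,0,0,0])
    rv=(Rc.inv()*Rt).as_rotvec(degrees=True)
    print("t",round(s["time"],3),"p",p.round(4),"F",s["contact_force"].round(2),"op",round(s["opening"]*.0854,4),"q",s["qpos"].round(2))
    for t in targets: print(rv.round(1),Rc.inv().apply(np.array(t)-p).round(4))
def crank(p):
    d=np.array(p)[:2]-AX;return (np.degrees(np.arctan2(d[1],d[0]))-PD)%360,np.hypot(*d)
E
python3 - <<'E'
from h import *
rows([(.497,-.0065,.16),(.497,-.0065,.069)])
E
```

```text
t 1.4 p [ 0.2788 -0.6147  0.2313] F [-0.31 -0.02  0.16] op 0.0852 q [-1.29  0.29  1.58 -0.    1.28 -0.15]
[ 0.   0.  24.4] [ 0.4499 -0.4638  0.0713]
[ 0.   0.  24.4] [ 0.4499 -0.4638  0.1623]
```

Request:
{"name": "move_arm", "arguments": {"plan": [[[0, 0, 5, 0.041, -0.042, 0.006, 0.05], [0, 0, 10, 0.082, -0.084, 0.012, 0.05], [0, 0, 15, 0.123, -0.126, 0.018, 0.05], [0, 0, 20, 0.164, -0.168, 0.026, 0.05], [0, 0, 24.4, 0.205, -0.21, 0.032, 0.05]]]}}

```text
time: 2.02
eef_pos: [0.3791, -0.337, 0.1992]
tcp_rot: [1.0, -0.002, 0.0, 0.0]
contact_force: [1.3, 0.3, 0.5]
opening: 0.586
```

```bash
python3 - <<'E'
from h import *
rows([(.497,-.0065,.14),(.497,-.0065,.069)])
E
```

```text
t 2.025 p [ 0.3791 -0.337   0.1992] F [1.3  0.28 0.54] op 0.0501 q [-0.93 -0.06  2.01  0.    1.19  0.65]
[ 0.  -0.  -0.2] [ 0.1168 -0.3309  0.0592]
[ 0.  -0.  -0.2] [ 0.1167 -0.3309  0.1302]
```

Request:
{"name": "move_arm", "arguments": {"plan": [[[0, 0, 0, 0.024, -0.058, 0.012, 0.05], [0, 0, 0, 0.046, -0.116, 0.024, 0.05], [0, 0, 0, 0.066, -0.174, 0.036, 0.05], [0, 0, 0, 0.084, -0.232, 0.046, 0.05], [0, 0, 0, 0.1, -0.29, 0.052, 0.05]]]}}

```text
time: 2.65
eef_pos: [0.4802, -0.0462, 0.1473]
tcp_rot: [1.0, -0.002, 0.001, 0.0]
contact_force: [0.9, 0.5, 0.1]
opening: 0.582
```

```bash
python3 - <<'E'
from h import *
rows([(.497,-.0065,.14),(.497,-.0065,.069)])
E
```

```text
t 2.65 p [ 0.4802 -0.0462  0.1473] F [0.94 0.54 0.11] op 0.0497 q [-0.31 -0.06  2.11 -0.    1.08  1.27]
[ 0.  -0.1 -0.2] [ 0.0166 -0.0398  0.0073]
[ 0.  -0.1 -0.2] [ 0.0166 -0.0398  0.0783]
```

Request:
{"name": "move_arm", "arguments": {"plan": [[[0, 0, 0, 0.017, -0.04, 0.003, 0.05], [0, 0, 0, 0.017, -0.04, 0.007, 0.05], [0, 0, 0, 0.017, -0.04, 0.03, 0.05], [0, 0, 0, 0.017, -0.04, 0.055, 0.05], [0, 0, 0, 0.017, -0.04, 0.078, 0.05]]]}}

```text
time: 3.28
eef_pos: [0.4972, -0.0073, 0.0686]
tcp_rot: [1.0, -0.002, 0.001, 0.0]
contact_force: [-0.2, -0.5, 0.2]
opening: 0.584
```

```bash
cat > z.py <<'E'
from h import *
import sys
n=sys.argv[1]
for c,(x,y) in (("side",(350,215)),("top",(400,270))):
    im=read_camera(c)[:,:,::-1]
    cv2.imwrite(f"pics/{c}{n}.png",cv2.resize(im[y-75:y+75,x-100:x+100],(800,600),interpolation=cv2.INTER_CUBIC))
E
python3 z.py 1; python3 - <<'E'
from h import *
rows([(.497,-.0065,.066)])
E
```

```text
t 3.375 p [ 0.495  -0.0069  0.0667] F [-0.74 -0.43 -0.06] op 0.0502 q [-0.22  0.1   2.13 -0.    0.92  1.36]
[-0.   0.3 -0.3] [ 0.002  -0.0004  0.0007]
```

View pics/side1.png

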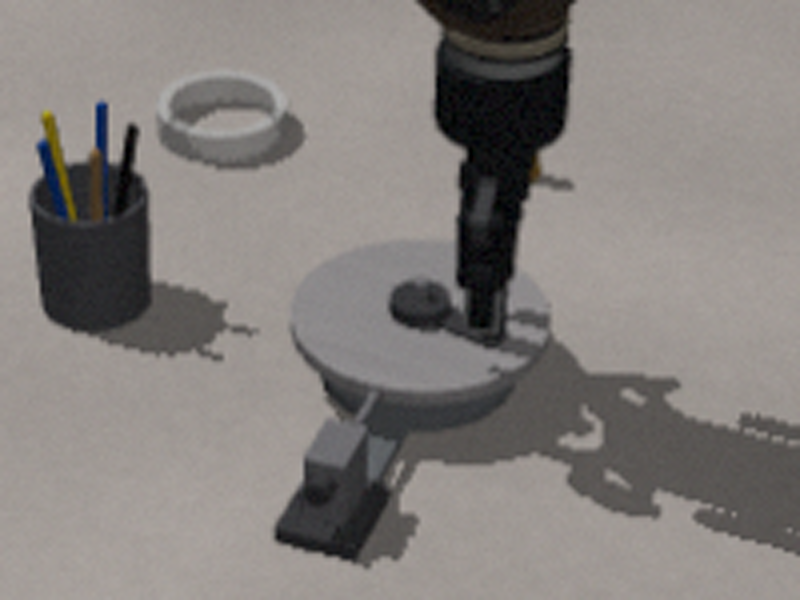

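View pics/top1.png

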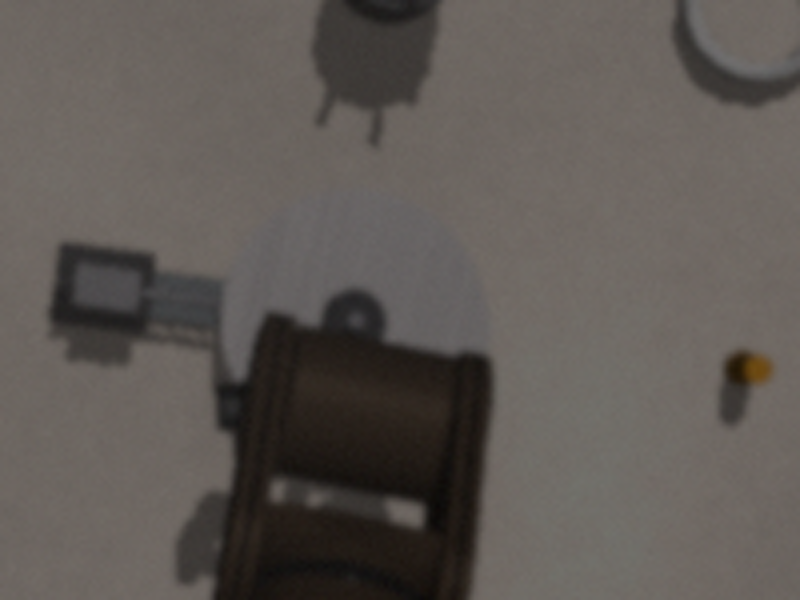

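The fingers straddle the knob (side zoom ~ (488,300)); disc unmoved. Close lightly.

Request:
{"name": "move_arm", "arguments": {"plan": [[[0, 0, 0, 0.001, 0, 0, 0.03], [0, 0, 0, 0.001, 0, 0, 0.02], [0, 0, 0, 0.001, 0, 0, 0.015], [0, 0, 0, 0.001, 0, 0, 0.012], [0, 0, 0, 0.001, 0, 0, 0.012]]], "force": 25}}

```text
time: 4.0
eef_pos: [0.4968, -0.0071, 0.0677]
tcp_rot: [1.0, -0.002, -0.001, 0.0]
contact_force: [-1.3, 0.6, 5.8]
opening: 0.203
```

```bash
python3 - <<'E'
from h import *
s=get_state();print(crank(s["eef_pos"]))
for r in (75,):
  rows([(*knob(a),.066) for a in (78,81,84,87,90,93)])
E
```

```text
(np.float64(76.71536074881449), np.float64(0.04873591889006458))
t 4.0 p [ 0.4968 -0.0071  0.0677] F [-1.28  0.65  5.85] op 0.0174 q [-0.22  0.1   2.12 -0.    0.92  1.36]
[ 0.   0.2 -0.3] [-0.0016  0.0006  0.0017]
[ 0.   0.2 -0.3] [-0.0024  0.003   0.0017]
[ 0.   0.2 -0.3] [-0.0032  0.0055  0.0017]
[ 0.   0.2 -0.3] [-0.0038  0.0081  0.0017]
[ 0.   0.2 -0.3] [-0.0043  0.0107  0.0017]
[ 0.   0.2 -0.3] [-0.0046  0.0133  0.0017]
```

Request:
{"name": "move_arm", "arguments": {"plan": [[[0, 0, 0, -0.0006, 0.0024, -0.0005, 0.012], [0, 0, 0, -0.0012, 0.0049, -0.0005, 0.012], [0, 0, 0, -0.0017, 0.0075, -0.0005, 0.012], [0, 0, 0, -0.002, 0.0101, -0.0005, 0.012], [0, 0, 0, -0.0022, 0.0127, -0.0005, 0.012]]]}}

```text
time: 4.62
eef_pos: [0.4939, -0.0198, 0.0679]
tcp_rot: [1.0, -0.002, -0.002, -0.0]
contact_force: [-0.2, 0.7, -1.2]
opening: 0.202
```

```bash
sed -i 's/AX=np.array(\[.5418,-.0257\])/AX=np.array([.5435,-.0257])/' h.py; python3 w.py 94 97 100 103 106
```

```text
t 4.62 crank 92.4 r 0.0499 z 0.0679 Ft -0.66 Fr 0.28 Fz -1.18
94.0 [-0.0002  0.0014]
97.0 [-0.0003  0.004 ]
100.0 [-0.0004  0.0066]
103.0 [-0.0003  0.0092]
106.0 [0.     0.0118]
```

Request:
{"name": "move_arm", "arguments": {"plan": [[[0, 0, 0, -0.0003, 0.003, 0, 0.012], [0, 0, 0, -0.0004, 0.006, 0, 0.012], [0, 0, 0, -0.0003, 0.009, 0, 0.012], [0, 0, 0, 0, 0.012, 0, 0.012], [0, 0, 0, 0.0006, 0.015, 0, 0.012]]]}}

```text
time: 5.25
eef_pos: [0.4947, -0.035, 0.0679]
tcp_rot: [1.0, -0.002, -0.002, -0.0]
contact_force: [1.4, 0.3, -0.8]
opening: 0.203
```

```bash
python3 w.py 113 117 121 125 129
```

```text
t 5.25 crank 110.0 r 0.0497 z 0.0679 Ft -0.06 Fr -1.41 Fz -0.84
113.0 [0.0003 0.0026]
117.0 [0.0013 0.006 ]
121.0 [0.0025 0.0093]
125.0 [0.0039 0.0125]
129.0 [0.0055 0.0155]
```

Request:
{"name": "move_arm", "arguments": {"plan": [[[0, 0, 0, 0.0004, 0.0032, 0, 0.012], [0, 0, 0, 0.0013, 0.0063, 0, 0.012], [0, 0, 0, 0.0025, 0.0095, 0, 0.012], [0, 0, 0, 0.004, 0.0126, 0, 0.012], [0, 0, 0, 0.0055, 0.0155, 0, 0.012]]]}}

```text
time: 5.88
eef_pos: [0.5006, -0.0504, 0.0679]
tcp_rot: [1.0, -0.002, -0.001, -0.0]
contact_force: [5.0, 3.9, -4.5]
opening: 0.206
```

```bash
python3 w.py 133 137 141 145 149
```

```text
t 5.88 crank 129.1 r 0.0495 z 0.0679 Ft -0.84 Fr -6.27 Fz -4.46
133.0 [0.0014 0.0031]
137.0 [0.0034 0.0059]
141.0 [0.0057 0.0086]
145.0 [0.0081 0.0111]
149.0 [0.0107 0.0134]
```

```bash
sed -i 's/AX=np.array(\[.5435,-.0257\])/AX=np.array([.5437,-.0240])/' h.py; python3 w.py 131 135 139 143 147 
```

```text
t 5.88 crank 130.7 r 0.0505 z 0.0679 Ft -0.67 Fr -6.29 Fz -4.46
131.0 [ 0.0006 -0.0001]
135.0 [0.0026 0.0028]
139.0 [0.0047 0.0056]
143.0 [0.007  0.0082]
147.0 [0.0096 0.0106]
```

Request:
{"name": "move_arm", "arguments": {"plan": [[[0, 0, 0, 0.0021, 0.0023, 0, 0.012], [0, 0, 0, 0.0042, 0.005, 0, 0.012], [0, 0, 0, 0.0064, 0.0074, 0, 0.012], [0, 0, 0, 0.0087, 0.0097, 0, 0.012], [0, 0, 0, 0.0112, 0.0118, 0, 0.012]]]}}

```text
time: 6.5
eef_pos: [0.5115, -0.0628, 0.0679]
tcp_rot: [1.0, -0.002, -0.002, -0.0]
contact_force: [-1.0, -1.0, -0.2]
opening: 0.201
```

```bash
python3 w.py 152 156 160 164 168 
```

```text
t 6.50 crank 149.5 r 0.0504 z 0.0679 Ft -0.15 Fr 1.46 Fz -0.20
152.0 [0.002 0.001]
156.0 [0.0049 0.003 ]
160.0 [0.0079 0.0048]
164.0 [0.011  0.0064]
168.0 [0.0142 0.0078]
```

Request:
{"name": "move_arm", "arguments": {"plan": [[[0, 0, 0, 0.0026, 0.0017, 0, 0.012], [0, 0, 0, 0.0055, 0.0036, 0, 0.012], [0, 0, 0, 0.0085, 0.0053, 0, 0.012], [0, 0, 0, 0.0115, 0.0068, 0, 0.012], [0, 0, 0, 0.0146, 0.0081, 0, 0.012]]]}}

```text
time: 7.12
eef_pos: [0.5263, -0.0714, 0.0679]
tcp_rot: [1.0, -0.002, -0.002, 0.0]
contact_force: [-1.8, -1.8, 0.4]
opening: 0.203
```

```bash
python3 w.py 173 177 181 185 189 
```

```text
t 7.12 crank 169.0 r 0.0505 z 0.0679 Ft -1.11 Fr 2.30 Fz 0.40
173.0 [0.0035 0.0006]
177.0 [0.0068 0.0015]
181.0 [0.0103 0.0021]
185.0 [0.0138 0.0024]
189.0 [0.0172 0.0026]
```

Request:
{"name": "move_arm", "arguments": {"plan": [[[0, 0, 0, 0.0035, 0.001, 0, 0.012], [0, 0, 0, 0.0069, 0.0018, 0, 0.012], [0, 0, 0, 0.0104, 0.0024, 0, 0.012], [0, 0, 0, 0.0139, 0.0027, 0, 0.012], [0, 0, 0, 0.0173, 0.0028, 0, 0.012]]]}}

```text
time: 7.75
eef_pos: [0.5441, -0.0744, 0.0679]
tcp_rot: [1.0, -0.002, -0.002, 0.0]
contact_force: [0.1, -3.2, -0.5]
opening: 0.2
```

```bash
python3 w.py 192 196 200 204 208 
```

```text
t 7.75 crank 189.6 r 0.0504 z 0.0679 Ft 0.07 Fr 3.22 Fz -0.46
192.0 [ 0.0021 -0.0005]
196.0 [ 0.0056 -0.0008]
200.0 [ 0.009  -0.0014]
204.0 [ 0.0124 -0.0022]
208.0 [ 0.0157 -0.0032]
```

Request:
{"name": "move_arm", "arguments": {"plan": [[[0, 0, 0, 0.003, 0, 0, 0.012], [0, 0, 0, 0.006, -0.0003, 0, 0.012], [0, 0, 0, 0.0095, -0.0009, 0, 0.012], [0, 0, 0, 0.0128, -0.0017, 0, 0.012], [0, 0, 0, 0.0162, -0.0028, 0, 0.012]]]}}

```text
time: 8.38
eef_pos: [0.5606, -0.0715, 0.0678]
tcp_rot: [1.0, -0.002, -0.002, 0.0]
contact_force: [0.4, -2.6, -0.3]
opening: 0.202
```

```bash
sed -i 's/.5437,-.0240/.5440,-.0245/' h.py; python3 w.py 212 216 220 224 228 
```

```text
t 8.38 crank 208.6 r 0.0499 z 0.0678 Ft -0.45 Fr 2.57 Fz -0.33
212.0 [ 0.0028 -0.0009]
216.0 [ 0.006  -0.0024]
220.0 [ 0.009  -0.0041]
224.0 [ 0.012 -0.006]
228.0 [ 0.0147 -0.0081]
```

Request:
{"name": "move_arm", "arguments": {"plan": [[[0, 0, 0, 0.0028, -0.0009, 0, 0.012], [0, 0, 0, 0.006, -0.0024, 0, 0.012], [0, 0, 0, 0.009, -0.0041, 0, 0.012], [0, 0, 0, 0.012, -0.006, 0, 0.012], [0, 0, 0, 0.0147, -0.0081, 0, 0.012]]]}}

```text
time: 9.0
eef_pos: [0.5754, -0.0632, 0.0678]
tcp_rot: [1.0, -0.002, -0.002, 0.0]
contact_force: [-0.7, -0.5, 1.1]
opening: 0.202
```

```bash
 python3 w.py 232 236 240 244 248 
```

```text
t 9.00 crank 228.3 r 0.0498 z 0.0678 Ft -0.84 Fr -0.09 Fz 1.13
232.0 [ 0.0025 -0.002 ]
236.0 [ 0.005  -0.0045]
240.0 [ 0.0073 -0.0071]
244.0 [ 0.0094 -0.0099]
248.0 [ 0.0113 -0.0128]
```

Request:
{"name": "move_arm", "arguments": {"plan": [[[0, 0, 0, 0.0025, -0.002, 0, 0.012], [0, 0, 0, 0.005, -0.0045, 0, 0.012], [0, 0, 0, 0.0073, -0.0071, 0, 0.012], [0, 0, 0, 0.0094, -0.0099, 0, 0.012], [0, 0, 0, 0.0113, -0.0128, 0, 0.012]]]}}

```text
time: 9.62
eef_pos: [0.5864, -0.0507, 0.0678]
tcp_rot: [1.0, -0.002, -0.002, 0.001]
contact_force: [-3.6, -3.0, 3.1]
opening: 0.2
```

```bash
 python3 w.py 252 256 260 264 268 
```

```text
t 9.62 crank 247.5 r 0.0498 z 0.0678 Ft -4.40 Fr -1.47 Fz 3.10
252.0 [ 0.0021 -0.0033]
256.0 [ 0.0035 -0.0065]
260.0 [ 0.0048 -0.0097]
264.0 [ 0.0058 -0.0131]
268.0 [ 0.0066 -0.0165]
```

Request:
{"name": "move_arm", "arguments": {"plan": [[[0, 0, 0, 0.0006, -0.0008, 0, 0.012], [0, 0, 0, 0.0011, -0.0017, 0, 0.012], [0, 0, 0, 0.0016, -0.0025, 0, 0.012], [0, 0, 0, 0.0021, -0.0033, 0, 0.012], [0, 0, 0, 0.0025, -0.0042, 0, 0.012]]]}}

```text
time: 10.25
eef_pos: [0.5884, -0.0471, 0.0678]
tcp_rot: [1.0, -0.002, -0.003, 0.001]
contact_force: [-4.3, -4.4, 3.2]
opening: 0.201
```

```bash
 python3 w.py 254 255 256 257 258 259 260 
```

```text
t 10.25 crank 252.2 r 0.0498 z 0.0678 Ft -5.91 Fr -1.85 Fz 3.23
254.0 [ 0.0008 -0.0014]
255.0 [ 0.0012 -0.0022]
256.0 [ 0.0016 -0.003 ]
257.0 [ 0.0019 -0.0038]
258.0 [ 0.0022 -0.0046]
259.0 [ 0.0025 -0.0054]
260.0 [ 0.0028 -0.0062]
```

Request:
{"name": "move_arm", "arguments": {"plan": [[[0, 0, 0, 0.0005, -0.0009, 0, 0.012], [0, 0, 0, 0.0009, -0.0018, 0, 0.012], [0, 0, 0, 0.0013, -0.0027, 0, 0.012], [0, 0, 0, 0.0017, -0.0036, 0, 0.012], [0, 0, 0, 0.0021, -0.0045, 0, 0.012]]]}}

```text
time: 10.88
eef_pos: [0.59, -0.0436, 0.0678]
tcp_rot: [1.0, -0.002, -0.004, 0.002]
contact_force: [-3.7, -4.3, 4.1]
opening: 0.199
```

```bash
 python3 w.py 258 259 260 261 262 263 264 265
```

```text
t 10.88 crank 256.7 r 0.0498 z 0.0678 Ft -5.34 Fr -1.77 Fz 4.12
258.0 [ 0.0006 -0.001 ]
259.0 [ 0.0009 -0.0018]
260.0 [ 0.0012 -0.0026]
261.0 [ 0.0015 -0.0035]
262.0 [ 0.0018 -0.0043]
263.0 [ 0.002  -0.0051]
264.0 [ 0.0022 -0.006 ]
265.0 [ 0.0025 -0.0068]
```

Request:
{"name": "move_arm", "arguments": {"plan": [[[0, 0, 0, 0.0004, -0.001, 0, 0.012], [0, 0, 0, 0.0008, -0.002, 0, 0.012], [0, 0, 0, 0.0011, -0.003, 0, 0.012], [0, 0, 0, 0.0015, -0.004, 0, 0.012], [0, 0, 0, 0.0019, -0.005, 0, 0.012]]]}}

```text
time: 11.5
eef_pos: [0.5914, -0.0396, 0.0677]
tcp_rot: [1.0, -0.002, -0.005, 0.003]
contact_force: [-4.9, -5.1, 3.0]
opening: 0.2
```

```bash
 python3 w.py 262 263 264 265 266 267 268 269 270
```

```text
t 11.50 crank 261.5 r 0.0498 z 0.0677 Ft -6.31 Fr -3.13 Fz 2.99
262.0 [ 0.0003 -0.0003]
263.0 [ 0.0006 -0.0012]
264.0 [ 0.0008 -0.002 ]
265.0 [ 0.001  -0.0029]
266.0 [ 0.0012 -0.0037]
267.0 [ 0.0014 -0.0046]
268.0 [ 0.0016 -0.0054]
269.0 [ 0.0018 -0.0063]
270.0 [ 0.0019 -0.0071]
```

Request:
{"name": "move_arm", "arguments": {"plan": [[[0, 0, 0, 0.0003, -0.001, 0, 0.012], [0, 0, 0, 0.0006, -0.002, 0, 0.012], [0, 0, 0, 0.0009, -0.003, 0, 0.012], [0, 0, 0, 0.0012, -0.004, 0, 0.012], [0, 0, 0, 0.0014, -0.005, 0, 0.012]]]}}

```text
time: 12.12
eef_pos: [0.5925, -0.0355, 0.0678]
tcp_rot: [1.0, -0.001, -0.005, 0.003]
contact_force: [-3.6, -3.8, 2.9]
opening: 0.202
```

```bash
 python3 w.py 266 267 268 269 270 271 272 273 274
```

```text
t 12.12 crank 266.5 r 0.0498 z 0.0678 Ft -4.53 Fr -2.69 Fz 2.89
266.0 [0.0001 0.0005]
267.0 [ 0.0003 -0.0004]
268.0 [ 0.0005 -0.0012]
269.0 [ 0.0007 -0.0021]
270.0 [ 0.0008 -0.003 ]
271.0 [ 0.0009 -0.0038]
272.0 [ 0.0011 -0.0047]
273.0 [ 0.0012 -0.0056]
274.0 [ 0.0012 -0.0064]
```

Request:
{"name": "move_arm", "arguments": {"plan": [[[0, 0, 0, 0.0002, -0.001, 0, 0.012], [0, 0, 0, 0.0004, -0.002, 0, 0.012], [0, 0, 0, 0.0006, -0.003, 0, 0.012], [0, 0, 0, 0.0008, -0.004, 0, 0.012], [0, 0, 0, 0.0009, -0.005, 0, 0.012]]]}}

```text
time: 12.75
eef_pos: [0.5933, -0.031, 0.0678]
tcp_rot: [1.0, -0.001, -0.005, 0.004]
contact_force: [-3.6, -3.0, 2.9]
opening: 0.202
```

```bash
 python3 w.py 270 272 274 275 276 277 278 279 280
```

```text
t 12.75 crank 271.7 r 0.0498 z 0.0678 Ft -3.41 Fr -3.15 Fz 2.90
270.0 [0.     0.0015]
272.0 [ 0.0003 -0.0002]
274.0 [ 0.0005 -0.0019]
275.0 [ 0.0005 -0.0028]
276.0 [ 0.0006 -0.0037]
277.0 [ 0.0006 -0.0045]
278.0 [ 0.0006 -0.0054]
279.0 [ 0.0006 -0.0063]
280.0 [ 0.0006 -0.0072]
```

Request:
{"name": "move_arm", "arguments": {"plan": [[[0, 0, 0, 0.0001, -0.0012, 0, 0.012], [0, 0, 0, 0.0003, -0.0024, 0, 0.012], [0, 0, 0, 0.0004, -0.0036, 0, 0.012], [0, 0, 0, 0.0004, -0.0048, 0, 0.012], [0, 0, 0, 0.0004, -0.006, 0, 0.012]]]}}

```text
time: 13.38
eef_pos: [0.5937, -0.0247, 0.0677]
tcp_rot: [1.0, -0.001, -0.005, 0.004]
contact_force: [-4.2, -2.6, 2.1]
opening: 0.198
```

```bash
 python3 w.py 278 280 282 284 286
```

```text
t 13.38 crank 279.0 r 0.0497 z 0.0677 Ft -2.61 Fr -4.23 Fz 2.08
278.0 [0.0003 0.0008]
280.0 [ 0.0003 -0.0009]
282.0 [ 0.0002 -0.0027]
284.0 [ 0.0001 -0.0044]
286.0 [-0.0001 -0.0061]
```

Request:
{"name": "move_arm", "arguments": {"plan": [[[0, 0, 0, -0.0003, -0.0018, 0, 0.012], [0, 0, 0, -0.0005, -0.0036, 0, 0.012], [0, 0, 0, -0.0008, -0.0055, 0, 0.012], [0, 0, 0, -0.0011, -0.0072, 0, 0.012], [0, 0, 0, -0.0015, -0.009, 0, 0.012]]]}}

```text
time: 14.0
eef_pos: [0.5928, -0.0154, 0.0678]
tcp_rot: [1.0, -0.002, -0.005, 0.004]
contact_force: [0.5, -1.2, 0.1]
opening: 0.199
```

```bash
 python3 w.py 286 284 282 280; python3 - <<'E'
from h import *
rows([(.593,-.0155,.0677)])
E
```

```text
t 14.00 crank 289.7 r 0.0496 z 0.0678 Ft -1.31 Fr 0.32 Fz 0.14
286.0 [0.0009 0.0032]
284.0 [0.0011 0.0049]
282.0 [0.0012 0.0066]
280.0 [0.0012 0.0084]
t 14.0 p [ 0.5928 -0.0154  0.0678] F [ 0.55 -1.23  0.14] op 0.017 q [-0.19  0.3   1.89 -0.01  0.96  1.39]
[ 0.4  0.5 -0.2] [0.0002 0.0001 0.0001]
```

Request:
{"name": "move_arm", "arguments": {"plan": [[[0.4, 0.5, 0, 0.0004, 0.0018, 0, 0.012], [0.4, 0.5, 0, 0.0007, 0.0036, 0, 0.012], [0.4, 0.5, 0, 0.0009, 0.0054, 0, 0.012], [0.4, 0.5, 0, 0.001, 0.0072, 0, 0.012], [0.4, 0.5, 0, 0.001, 0.009, 0, 0.012]]]}}

```text
time: 14.62
eef_pos: [0.5937, -0.024, 0.0678]
tcp_rot: [1.0, -0.002, -0.0, -0.0]
contact_force: [-0.1, 3.3, 2.0]
opening: 0.202
```

```bash
 python3 w.py 278 276 274 272
```

```text
t 14.62 crank 279.7 r 0.0497 z 0.0678 Ft 3.27 Fr -0.05 Fz 2.03
278.0 [0.0003 0.0015]
276.0 [0.0003 0.0033]
274.0 [0.0002 0.005 ]
272.0 [-0.      0.0067]
```

Request:
{"name": "move_arm", "arguments": {"plan": [[[0, 0, 0, 0, 0.001, 0, 0.012], [0, 0, 0, 0, 0.002, 0, 0.012], [0, 0, 0, 0, 0.003, 0, 0.012], [0, 0, 0, -0.0001, 0.004, 0, 0.012], [0, 0, 0, -0.0002, 0.005, 0, 0.012]]]}}

```text
time: 15.25
eef_pos: [0.5935, -0.0289, 0.0678]
tcp_rot: [1.0, -0.002, -0.0, -0.001]
contact_force: [-1.1, 5.2, 3.2]
opening: 0.202
```

```bash
 python3 w.py 274 272 270 268
```

```text
t 15.25 crank 274.1 r 0.0497 z 0.0678 Ft 5.05 Fr -1.54 Fz 3.23
274.0 [0.0003 0.0001]
272.0 [0.0001 0.0019]
270.0 [-0.0001  0.0036]
268.0 [-0.0004  0.0053]
```

Request:
{"name": "move_arm", "arguments": {"plan": [[[0, 0, 0, -0.0001, 0.0009, 0, 0.012], [0, 0, 0, -0.0002, 0.0018, 0, 0.012], [0, 0, 0, -0.0004, 0.0027, 0, 0.012], [0, 0, 0, -0.0006, 0.0036, 0, 0.012], [0, 0, 0, -0.0007, 0.0045, 0, 0.012]]]}}

```text
time: 15.88
eef_pos: [0.5929, -0.0332, 0.0678]
tcp_rot: [1.0, -0.002, -0.0, -0.001]
contact_force: [-0.2, 4.6, 2.0]
opening: 0.203
```

```bash
 python3 w.py 268 266 264 262
```

```text
t 15.88 crank 269.1 r 0.0497 z 0.0678 Ft 4.53 Fr -0.96 Fz 1.96
268.0 [0.0001 0.001 ]
266.0 [-0.0002  0.0027]
264.0 [-0.0007  0.0044]
262.0 [-0.0011  0.0061]
```

Request:
{"name": "move_arm", "arguments": {"plan": [[[0, 0, 0, -0.0002, 0.0009, 0, 0.012], [0, 0, 0, -0.0004, 0.0018, 0, 0.012], [0, 0, 0, -0.0006, 0.0027, 0, 0.012], [0, 0, 0, -0.0009, 0.0036, 0, 0.012], [0, 0, 0, -0.0011, 0.0045, 0, 0.012]]]}}

```text
time: 16.5
eef_pos: [0.592, -0.0374, 0.0678]
tcp_rot: [1.0, -0.002, 0.0, -0.001]
contact_force: [-0.1, 5.8, 2.3]
opening: 0.201
```

```bash
 python3 w.py 262 260 258 256
```

```text
t 16.50 crank 264.1 r 0.0497 z 0.0678 Ft 5.56 Fr -1.61 Fz 2.26
262.0 [-0.0002  0.0018]
260.0 [-0.0008  0.0035]
258.0 [-0.0014  0.0051]
256.0 [-0.002   0.0068]
```

Request:
{"name": "move_arm", "arguments": {"plan": [[[0, 0, 0, -0.0002, 0.0009, 0, 0.012], [0, 0, 0, -0.0005, 0.0018, 0, 0.012], [0, 0, 0, -0.0008, 0.0027, 0, 0.012], [0, 0, 0, -0.0011, 0.0036, 0, 0.012], [0, 0, 0, -0.0014, 0.0044, 0, 0.012]]]}}

```text
time: 17.12
eef_pos: [0.5907, -0.0417, 0.0678]
tcp_rot: [1.0, -0.002, 0.0, -0.001]
contact_force: [-0.9, 5.9, 2.3]
opening: 0.202
```

```bash
 python3 w.py 256 254 252 250
```

```text
t 17.12 crank 258.9 r 0.0497 z 0.0678 Ft 5.24 Fr -2.90 Fz 2.27
256.0 [-0.0007  0.0025]
254.0 [-0.0014  0.0041]
252.0 [-0.0022  0.0056]
250.0 [-0.003   0.0072]
```

Request:
{"name": "move_arm", "arguments": {"plan": [[[0, 0, 0, -0.0003, 0.0009, 0, 0.012], [0, 0, 0, -0.0007, 0.0018, 0, 0.012], [0, 0, 0, -0.0011, 0.0026, 0, 0.012], [0, 0, 0, -0.0015, 0.0035, 0, 0.012], [0, 0, 0, -0.0019, 0.0043, 0, 0.012]]]}}

```text
time: 17.75
eef_pos: [0.5888, -0.0463, 0.0678]
tcp_rot: [1.0, -0.002, 0.001, -0.001]
contact_force: [-0.1, 4.3, 2.3]
opening: 0.2
```

```bash
 python3 w.py 250 248 246 244
```

```text
t 17.75 crank 253.3 r 0.0498 z 0.0678 Ft 3.88 Fr -1.95 Fz 2.32
250.0 [-0.0012  0.0026]
248.0 [-0.002   0.0041]
246.0 [-0.0029  0.0056]
244.0 [-0.0039  0.0071]
```

Request:
{"name": "move_arm", "arguments": {"plan": [[[0, 0, 0, -0.0004, 0.001, 0, 0.012], [0, 0, 0, -0.0009, 0.002, 0, 0.012], [0, 0, 0, -0.0014, 0.003, 0, 0.012], [0, 0, 0, -0.002, 0.004, 0, 0.012], [0, 0, 0, -0.0026, 0.005, 0, 0.012]]]}}

```text
time: 18.38
eef_pos: [0.586, -0.0514, 0.0678]
tcp_rot: [1.0, -0.002, 0.0, -0.001]
contact_force: [-1.7, 4.2, 3.0]
opening: 0.204
```

```bash
 python3 w.py 242 240 238 236 
```

```text
t 18.38 crank 246.5 r 0.0499 z 0.0678 Ft 2.61 Fr -3.71 Fz 2.96
242.0 [-0.0022  0.0033]
240.0 [-0.0032  0.0047]
238.0 [-0.0044  0.006 ]
236.0 [-0.0055  0.0073]
```

Request:
{"name": "move_arm", "arguments": {"plan": [[[0, 0, 0, -0.0007, 0.0012, 0, 0.012], [0, 0, 0, -0.0015, 0.0024, 0, 0.012], [0, 0, 0, -0.0023, 0.0035, 0, 0.012], [0, 0, 0, -0.0033, 0.0048, 0, 0.012], [0, 0, 0, -0.0043, 0.006, 0, 0.012]]]}}

```text
time: 19.0
eef_pos: [0.5815, -0.0575, 0.0678]
tcp_rot: [1.0, -0.002, 0.0, -0.001]
contact_force: [-2.6, 3.0, 3.2]
opening: 0.199
```

```bash
 python3 w.py; python3 - <<'E'
import json,numpy as np
from scipy.optimize import least_squares
L=[json.loads(l) for l in open("log.jsonl")]
L=[r for r in L if r["t"]>7.6]
P=np.array([r["p"][:2] for r in L])
# circle r=.05
s=least_squares(lambda v:np.hypot(*(P-v).T)-.05,[.544,-.024],loss="soft_l1",f_scale=.0005);C=s.x
s2=least_squares(lambda v:np.hypot(*(P-v[:2]).T)-v[2],[.544,-.024,.05]);print(C,s2.x,np.abs(s.fun).max())
for C in (C,s2.x[:2]):
    d=P-C;a=np.arctan2(d[:,1],d[:,0]);th=(np.degrees(a)-80.8)%360
    F=np.array([r["F"][:2] for r in L]);Ft=F[:,1]*np.cos(a)-F[:,0]*np.sin(a)
    t=np.array([r["t"] for r in L]);sg=np.where(t<14.2,1,-1)
    # model
    def M(v):
        c,mu,b=v; 
        x=np.abs(th-c); h=np.clip(3.5*(1-x/25),0,None); h2=np.clip(1.75*(1+np.cos(np.pi*np.clip(x/25,0,1))),0,None)
        H=h2
        N=np.where(H>.5,4*(H-.5)+0,0)+0
        dH=np.where(x<25,-1.75*np.pi/25*np.sin(np.pi*x/25)*np.sign(th-c),0)*180/np.pi/1000
        dH=np.where(H>.5,dH,0)
        return -sg*(b+mu*N*83/50)-N*dH/.05
    def ML(v):
        c,mu,b=v;x=np.abs(th-c);H=np.clip(3.5*(1-x/25),0,None);N=np.where(H>.5,4*(H-.5),0)
        dH=np.where(H>.5,-3.5/25*np.sign(th-c)*180/np.pi/1000,0)
        return -sg*(b+mu*N*83/50)-N*dH/.05
    for m in (M,ML):
        f=least_squares(lambda v:m(v)-Ft,[262,.4,.6]);J=np.linalg.inv(f.jac.T@f.jac);print(f.x,np.sqrt(np.diag(J))*f.fun.std(),"rms",f.fun.std())
        best=[(c,round(least_squares(lambda v:m([c,*v])-Ft,[.4,.6]).cost,2)) for c in range(254,274,2)];print(best)
    for i in range(len(t)): print(round(t[i],2),round(th[i],1),sg[i],round(Ft[i],2),round(M(least_squares(lambda v:M(v)-Ft,[262,.4,.6]).x)[i],2))
E
```

```text
t 19.00 crank 237.8 r 0.0499 z 0.0678 Ft 0.55 Fr -3.98 Fz 3.16
[ 0.54372612 -0.02454187] [ 0.54409128 -0.02481605  0.04958694] 0.00012339978680940555
[2.62143831e+02 2.19543548e-01 1.41840021e+00] [0.81960588 0.03106902 0.36645921] rms 1.0379377755331352
[(254, np.float64(26.56)), (256, np.float64(21.49)), (258, np.float64(15.73)), (260, np.float64(11.85)), (262, np.float64(10.3)), (264, np.float64(12.03)), (266, np.float64(17.3)), (268, np.float64(23.54)), (270, np.float64(30.41)), (272, np.float64(36.1))]
[2.61763598e+02 2.37029828e-01 1.30290054e+00] [1.08762843 0.03480476 0.37392305] rms 1.0035522690847456
[(254, np.float64(22.74)), (256, np.float64(18.0)), (258, np.float64(17.28)), (260, np.float64(10.36)), (262, np.float64(9.76)), (264, np.float64(11.89)), (266, np.float64(13.94)), (268, np.float64(24.79)), (270, np.float64(25.7)), (272, np.float64(36.79))]
7.75 189.6 1 0.07 -1.42
8.38 208.9 1 -0.47 -1.42
9.0 228.6 1 -0.84 -1.42
9.62 247.7 1 -4.39 -3.45
10.25 252.4 1 -5.91 -5.83
10.88 256.8 1 -5.33 -6.88
11.5 261.7 1 -6.3 -5.97
12.12 266.6 1 -4.53 -3.94
12.75 271.8 1 -3.4 -2.37
[... 753 characters left out ...]
 np.float64(18.32)), (258, np.float64(17.53)), (260, np.float64(10.73)), (262, np.float64(9.9)), (264, np.float64(11.71)), (266, np.float64(13.5)), (268, np.float64(24.53)), (270, np.float64(25.39)), (272, np.float64(30.21))]
7.75 189.2 1 0.1 -1.44
8.38 208.6 1 -0.45 -1.44
9.0 228.4 1 -0.84 -1.44
9.62 247.8 1 -4.39 -3.41
10.25 252.4 1 -5.91 -5.82
10.88 257.0 1 -5.33 -6.89
11.5 261.8 1 -6.29 -5.97
12.12 266.8 1 -4.52 -3.92
12.75 272.1 1 -3.39 -2.36
13.38 279.3 1 -2.59 -1.62
14.0 290.1 1 -1.31 -1.44
14.62 280.1 -1 3.27 1.81
15.25 274.5 -1 5.06 4.69
15.88 269.5 -1 4.54 6.68
16.5 264.4 -1 5.57 6.49
17.12 259.2 -1 5.26 4.53
17.75 253.6 -1 3.89 2.58
18.38 246.8 -1 2.63 1.75
19.0 238.0 -1 0.56 1.44
```

```bash
cat > fit.py <<'E'
import json,numpy as np
from scipy.optimize import least_squares
L=[json.loads(l) for l in open("log.jsonl")]
L=[r for r in L if r["t"]>7.6]
t=np.array([r["t"] for r in L]);_,i=np.unique(t,return_index=True);L=[L[k] for k in i];t=t[i]
P=np.array([r["p"][:2] for r in L]);C=np.array([.5438,-.0246])
d=P-C;a=np.arctan2(d[:,1],d[:,0]);th=(np.degrees(a)-80.8)%360
F=np.array([r["F"][:2] for r in L]);Ft=F[:,1]*np.cos(a)-F[:,0]*np.sin(a)
sg=np.sign(np.gradient(np.unwrap(np.radians(th)))); 
sg=np.r_[1,np.sign(np.diff(th))]
def mk(kind):
    def M(v):
        c,A,b,w,cam,off=v;x=(th-c)/w
        if kind=="cos": g=np.where(abs(x)<1,.5*(1+np.cos(np.pi*x)),0);dg=np.where(abs(x)<1,-np.sin(np.pi*x),0)
        elif kind=="tri": g=np.clip(1-abs(x),0,None);dg=np.where(abs(x)<1,-np.sign(x),0)
        else: g=np.exp(-2*x**2);dg=-4*x*g/1.2
        return -sg*(b+A*g)-cam*g*dg+off
    return M
for kind in("cos","tri","g"):
    m=mk(kind);f=least_squares(lambda v:m(v)-Ft,[262,5,.8,25,1,0],loss="soft_l1");J=np.linalg.inv(f.jac.T@f.jac)
    e=m(f.x)-Ft;print(kind,f.x.round(2),"+-",round(float(np.sqrt(J[0,0])*e.std()),2),"rms",round(e.std(),2))
E
python3 fit.py
```

```text
cos [ 2.6169e+02  5.2200e+00  1.4000e-01  3.6990e+01  1.2700e+00 -2.0000e-01] +- 0.71 rms 0.41
tri [ 2.6152e+02  6.1600e+00 -1.5000e-01  3.5710e+01  6.8000e-01 -2.6000e-01] +- 0.85 rms 0.51
g [ 2.6172e+02  5.4900e+00 -5.0000e-02  3.1460e+01  1.1600e+00 -1.9000e-01] +- 0.65 rms 0.4
```

```bash
sed -i 's/.5440,-.0245/.5438,-.0246/' h.py; RR=.0498 python3 w.py 240 242 244 246 248 250 252
```

```text
t 19.00 crank 238.1 r 0.0500 z 0.0678 Ft 0.56 Fr -3.98 Fz 3.16
240.0 [ 0.0009 -0.0014]
242.0 [ 0.002  -0.0028]
244.0 [ 0.003  -0.0042]
246.0 [ 0.004  -0.0057]
248.0 [ 0.0049 -0.0071]
250.0 [ 0.0058 -0.0086]
252.0 [ 0.0066 -0.0102]
```

Request:
{"name": "move_arm", "arguments": {"plan": [[[0, 0, 0, 0.0012, -0.0018, 0, 0.012], [0, 0, 0, 0.0024, -0.0035, 0, 0.012], [0, 0, 0, 0.0036, -0.0052, 0, 0.012], [0, 0, 0, 0.0047, -0.0069, 0, 0.012], [0, 0, 0, 0.0058, -0.0086, 0, 0.012]]]}}

```text
time: 19.62
eef_pos: [0.5872, -0.0494, 0.0678]
tcp_rot: [1.0, -0.002, -0.0, -0.0]
contact_force: [-4.5, -2.1, 4.3]
opening: 0.206
```

```bash
RR=.0498 python3 w.py 252 254 256 258 260 262
```

```text
t 19.62 crank 249.4 r 0.0500 z 0.0678 Ft -4.12 Fr -2.88 Fz 4.29
252.0 [ 0.0009 -0.0021]
254.0 [ 0.0016 -0.0036]
256.0 [ 0.0023 -0.0052]
258.0 [ 0.003  -0.0068]
260.0 [ 0.0036 -0.0085]
262.0 [ 0.0041 -0.0101]
```

Request:
{"name": "move_arm", "arguments": {"plan": [[[0, 0, 0, 0.0006, -0.0013, 0, 0.012], [0, 0, 0, 0.0012, -0.0026, 0, 0.012], [0, 0, 0, 0.0018, -0.004, 0, 0.012], [0, 0, 0, 0.0023, -0.0052, 0, 0.012], [0, 0, 0, 0.0028, -0.0065, 0, 0.012]]]}}

```text
time: 20.25
eef_pos: [0.59, -0.0437, 0.0678]
tcp_rot: [1.0, -0.002, -0.0, 0.0]
contact_force: [-4.5, -4.3, 3.9]
opening: 0.202
```

```bash
RR=.0498 python3 w.py 259 260 261 261.5 262; python3 fit.py
```

```text
t 20.25 crank 256.7 r 0.0500 z 0.0678 Ft -5.74 Fr -2.53 Fz 3.95
259.0 [ 0.0005 -0.0019]
260.0 [ 0.0008 -0.0027]
261.0 [ 0.0011 -0.0036]
261.5 [ 0.0012 -0.004 ]
262.0 [ 0.0014 -0.0044]
cos [ 2.622e+02  5.090e+00  3.000e-01  3.489e+01  1.150e+00 -1.200e-01] +- 0.65 rms 0.42
tri [ 2.617e+02  5.520e+00  2.800e-01  3.330e+01  6.900e-01 -1.200e-01] +- 0.77 rms 0.48
g [ 2.621e+02  5.370e+00  5.000e-02  3.050e+01  1.060e+00 -1.300e-01] +- 0.63 rms 0.41
```

Request:
{"name": "move_arm", "arguments": {"plan": [[[0, 0, 0, 0.0004, -0.0013, 0, 0.012], [0, 0, 0, 0.0008, -0.0026, 0, 0.012], [0, 0, 0, 0.0012, -0.0038, 0, 0.012], [0, 0, 0, 0.0014, -0.0046, 0, 0.012], [0, 0, 0, 0.0014, -0.0046, 0, 0.012]]]}}

```text
time: 20.88
eef_pos: [0.5914, -0.0398, 0.0678]
tcp_rot: [1.0, -0.001, -0.0, 0.001]
contact_force: [-3.9, -2.2, 3.6]
opening: 0.197
```

```bash
RR=.0498 python3 w.py 261 262 
```

```text
t 20.88 crank 261.5 r 0.0500 z 0.0678 Ft -3.25 Fr -3.08 Fz 3.60
261.0 [-0.0003  0.0004]
262.0 [-0.0001 -0.0004]
```

Request:
{"name": "move_arm", "arguments": {"plan": [[[0, 0, 0, -0.0002, -0.0002, 0, 0.012], [0, 0, 0, -0.0002, -0.0002, 0, 0.012], [0, 0, 0, -0.0002, -0.0002, 0, 0.025], [0, 0, 0, -0.0002, -0.0002, 0, 0.04], [0, 0, 0, -0.0002, -0.0002, 0, 0.05]]]}}

```text
time: 21.5
eef_pos: [0.5915, -0.0392, 0.0676]
tcp_rot: [1.0, -0.001, 0.0, 0.001]
contact_force: [0.6, 0.2, -0.0]
opening: 0.582
```

```bash
python3 z.py 2; RR=.0498 python3 w.py 261 262;python3 - <<'E'
from h import *
rows([(.5914,-.04,.125)])
E
```

```text
t 21.60 crank 262.0 r 0.0498 z 0.0677 Ft 0.83 Fr -0.19 Fz 0.93
261.0 [-0.0003  0.0008]
262.0 [-0. -0.]
t 21.6 p [ 0.5914 -0.0394  0.0677] F [0.06 0.85 0.93] op 0.05 q [-0.24  0.29  1.89 -0.    0.96  1.34]
[ 0.1  0.  -0.2] [ 0.      0.0008 -0.0573]
```

View pics/side2.png

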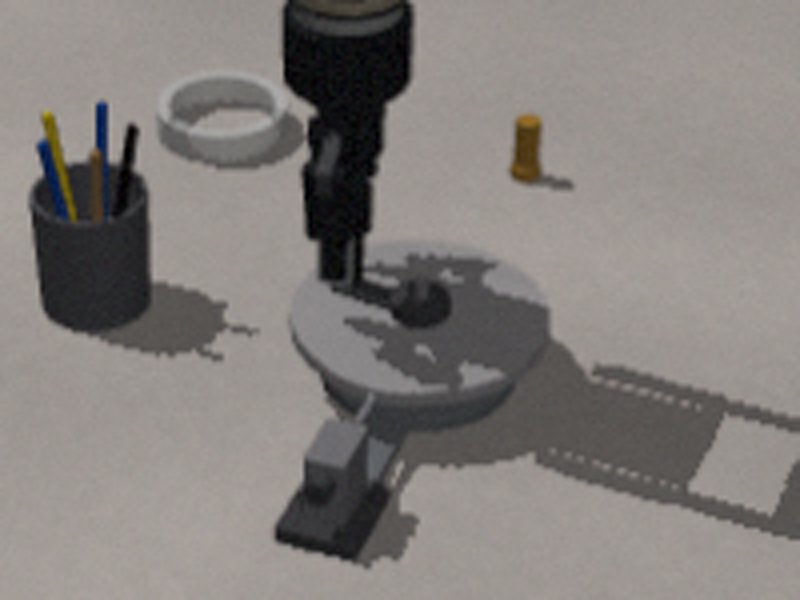

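Request:
{"name": "move_arm", "arguments": {"plan": [[[0, 0, 0, 0, 0.0004, -0.02, 0.05], [0, 0, 0, 0, 0.0004, -0.05, 0.05], [0, 0, 0, -0.01, 0.02, -0.075, 0.05], [0, 0, 0, -0.025, 0.07, -0.075, 0.05], [0, 0, 0, -0.045, 0.13, -0.065, 0.05]]]}}

```text
time: 22.22
eef_pos: [0.548, -0.169, 0.1367]
tcp_rot: [1.0, -0.0, 0.003, 0.002]
contact_force: [0.6, -1.0, -0.8]
opening: 0.584
```

```bash
python3 z.py 3; python3 - <<'E'
from h import *
rows([(.509,-.267,.06),(.509,-.267,.012)])
E
```

```text
t 22.325 p [ 0.5452 -0.1723  0.1342] F [ 0.82  0.37 -0.22] op 0.0498 q [-0.48  0.16  1.91 -0.    1.07  1.1 ]
[ 0.2 -0.  -0.5] [-0.0355  0.0947  0.0746]
[ 0.2 -0.  -0.5] [-0.0355  0.0946  0.1226]
```

View pics/side3.png

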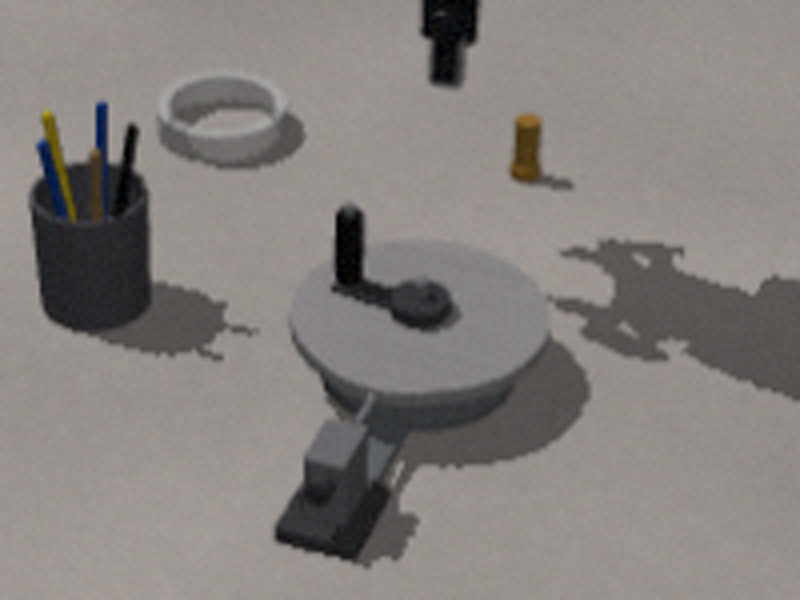

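View pics/top3.png

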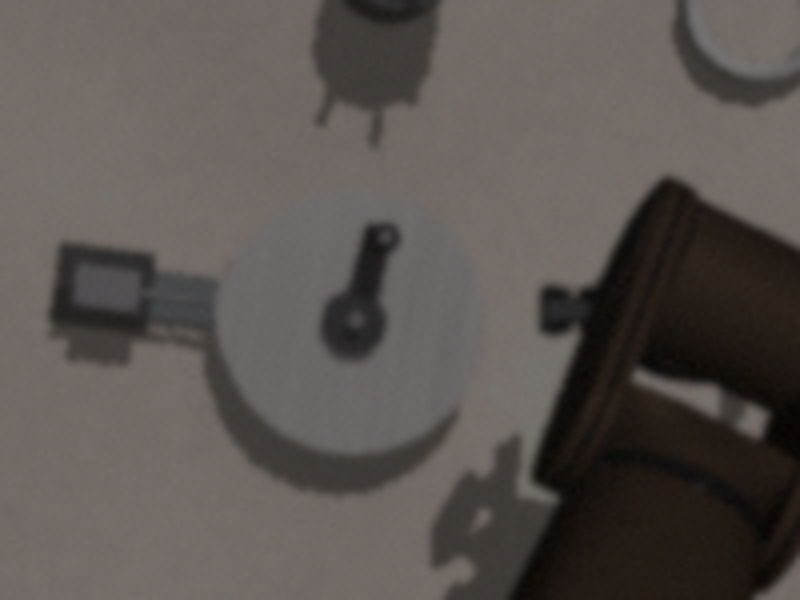

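```bash
python3 - <<'E'
from h import *
C=np.array([.5420,-.0255])
def prof(fn,F):
    im=cv2.imread(fn);
    full=fn=="pics/top0z.png"
    g=cv2.GaussianBlur(im.astype(np.float32).mean(2),(0,0),3)
    out=[]
    for ph in range(-180,180,5):
        rs=np.arange(.070,.094,.0005);v=[]
        for r in rs:
            u=proj("top",(C[0]+r*np.cos(np.radians(ph)),C[1]+r*np.sin(np.radians(ph)),.046));X=(u[0]-300+.375)*4;Y=(u[1]-195+.375)*4
            v.append(cv2.getRectSubPix(g,(1,1),(float(X),float(Y)))[0,0])
        d=np.gradient(np.array(v));w=np.clip(-d,0,None)
        i=np.argmax(w);s=slice(max(i-6,0),i+7);out.append((rs[s]*w[s]).sum()/w[s].sum() if w[s].sum()>0 else np.nan)
    return np.array(out)*1000
a=prof("pics/top0z.png",T);b=prof("pics/top3.png",T)
for i,ph in enumerate(range(-180,180,5)): print(ph,a[i].round(1),b[i].round(1),(b-a)[i].round(1),end=" | " if i%4<3 else "\n")
E
```

```text
-180 79.1 79.0 -0.0 | -175 79.0 78.9 -0.1 | -170 78.6 79.0 0.5 | -165 79.0 78.6 -0.4
-160 79.4 79.0 -0.4 | -155 79.0 78.6 -0.5 | -150 79.0 79.0 0.0 | -145 79.0 78.9 -0.0
-140 78.6 78.4 -0.2 | -135 78.5 78.2 -0.3 | -130 78.2 76.4 -1.8 | -125 78.2 74.4 -3.8
-120 76.6 90.4 13.8 | -115 70.4 nan nan | -110 92.1 72.5 -19.6 | -105 74.6 89.5 15.0
-100 90.8 72.8 -18.0 | -95 91.3 72.9 -18.4 | -90 93.4 73.1 -20.2 | -85 70.8 91.3 20.6
-80 71.7 93.5 21.8 | -75 72.7 88.6 15.9 | -70 70.0 92.7 22.7 | -65 90.1 89.9 -0.3
-60 89.8 89.8 -0.0 | -55 71.6 72.1 0.5 | -50 88.7 89.2 0.5 | -45 92.6 92.6 0.0
-40 88.0 nan nan | -35 84.5 92.0 7.4 | -30 91.4 77.1 -14.3 | -25 86.7 85.8 -1.0
-20 83.1 92.3 9.2 | -15 88.0 89.4 1.4 | -10 92.0 81.3 -10.7 | -5 85.1 83.6 -1.5
0 71.8 81.6 9.9 | 5 77.6 80.6 3.0 | 10 74.8 79.6 4.8 | 15 83.7 83.0 -0.8
20 71.3 82.1 10.9 | 25 87.8 83.9 -3.9 | 30 75.2 90.4 15.1 | 35 71.1 86.3 15.3
40 88.1 84.1 -4.0 | 45 nan 93.3 nan | 50 nan 70.9 nan | 55 78.8 72.0 -6.7
60 92.5 75.6 -16.8 | 65 75.4 79.0 3.6 | 70 78.7 80.1 1.4 | 75 80.0 83.5 3.5
80 79.0 83.9 4.9 | 85 79.4 83.4 4.1 | 90 79.3 82.5 3.1 | 95 79.3 82.0 2.7
100 79.6 81.5 1.9 | 105 79.9 80.6 0.6 | 110 79.5 79.9 0.4 | 115 79.5 79.5 0.1
120 79.6 79.5 -0.0 | 125 79.5 80.0 0.5 | 130 79.9 79.5 -0.4 | 135 79.4 79.5 0.1
140 79.5 79.5 0.0 | 145 79.1 79.5 0.4 | 150 79.4 79.5 0.1 | 155 81.3 79.4 -1.8
160 77.1 79.4 2.3 | 165 79.0 79.5 0.5 | 170 79.0 79.1 0.1 | 175 79.1 79.0 -0.0
```

The top view also shows the rim bump: it peaks near direction 81–82°, and the pointer lies at about 80.8°. This agrees with the feel. Next is the marker.

Request:
{"name": "move_arm", "arguments": {"plan": [[[0.2, 0, -0.5, -0.018, 0.048, 0.03, 0.05], [0.2, 0, -0.5, -0.0355, 0.0947, 0.06, 0.05], [0.2, 0, -0.5, -0.0355, 0.0947, 0.075, 0.05], [0.2, 0, -0.5, -0.0355, 0.0947, 0.1, 0.05], [0.2, 0, -0.5, -0.0355, 0.0947, 0.115, 0.05]]]}}

```text
time: 22.95
eef_pos: [0.5095, -0.266, 0.0193]
tcp_rot: [1.0, 0.0, 0.0, -0.0]
contact_force: [-0.3, -0.3, -0.1]
opening: 0.587
```

```bash
python3 - <<'E'
from h import *
im=read_camera("side")[:,:,::-1];y,x=190,400
cv2.imwrite("pics/side4.png",cv2.resize(im[y-75:y+75,x-100:x+100],(800,600),interpolation=cv2.INTER_CUBIC))
rows([(.509,-.267,.012)])
E
```

```text
t 23.0 p [ 0.5084 -0.2653  0.0174] F [-0.58  0.65 -1.14] op 0.0497 q [-0.66  0.34  1.95  0.    0.86  0.91]
[-0.1  0.1  0.1] [0.0006 0.0018 0.0054]
```

View pics/side4.png

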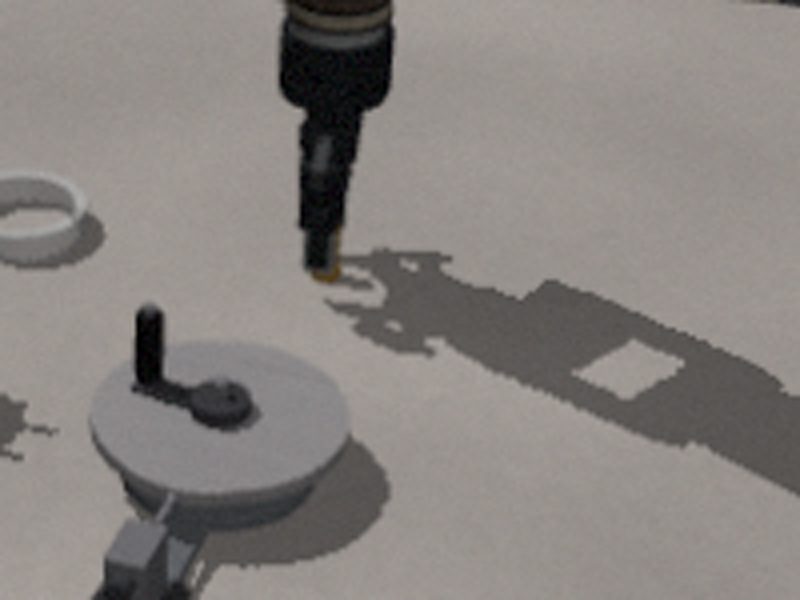

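Marker (amber, ~(325,270)) lies between the fingers. Closing.

Request:
{"name": "move_arm", "arguments": {"plan": [[[0, 0, 0, 0.0006, 0.0016, 0.004, 0.05], [0, 0, 0, 0.0006, 0.0016, 0.004, 0.03], [0, 0, 0, 0.0006, 0.0016, 0.004, 0.012], [0, 0, 0, 0.0006, 0.0016, 0.004, 0.012], [0, 0, 0, 0.0006, 0.0016, 0.004, 0.012]]], "force": 30}}

```text
time: 23.62
eef_pos: [0.5097, -0.2672, 0.0143]
tcp_rot: [1.0, 0.0, -0.0, -0.001]
contact_force: [0.8, 0.9, 3.4]
opening: 0.196
```

```bash
python3 - <<'E'
from h import *
rows([(.509,-.267,.012)])
E
```

```text
t 23.625 p [ 0.5097 -0.2672  0.0143] F [0.79 0.89 3.36] op 0.0167 q [-0.66  0.35  1.95  0.    0.85  0.91]
[-0.1  0.   0.1] [-0.0007 -0.0002  0.0023]
```

Request:
{"name": "move_arm", "arguments": {"plan": [[[0, 0, 0, 0, 0, -0.02, 0.012], [0, 0, 0, 0, 0, -0.06, 0.012], [0, 0, 0, 0, -0.02, -0.11, 0.012], [0, 0, 0, 0, -0.06, -0.135, 0.012], [0, 0, 0, 0.005, -0.11, -0.135, 0.012]]]}}

```text
time: 24.25
eef_pos: [0.5163, -0.1579, 0.1541]
tcp_rot: [1.0, -0.001, 0.003, 0.001]
contact_force: [0.3, 0.1, -0.5]
opening: 0.193
```

```bash
python3 - <<'E'
from h import *
rows([(.5524,.036,.12)])
E
```

```text
t 24.25 p [ 0.5163 -0.1579  0.1541] F [ 0.27  0.11 -0.47] op 0.0165 q [-0.49  0.06  1.98  0.    1.09  1.09]
[ 0.1 -0.4 -0.1] [ 0.0357 -0.194   0.0338]
```

Request:
{"name": "move_arm", "arguments": {"plan": [[[0, -0.4, 0, 0.003, -0.05, 0, 0.012], [0, -0.4, 0, 0.01, -0.1, 0, 0.012], [0, -0.4, 0, 0.022, -0.15, 0, 0.012], [0, -0.4, 0, 0.0357, -0.194, 0.02, 0.012], [0, -0.4, 0, 0.0357, -0.194, 0.05, 0.012]]]}}

```text
time: 24.88
eef_pos: [0.5541, 0.0386, 0.1057]
tcp_rot: [1.0, 0.002, 0.002, 0.001]
contact_force: [-0.3, -0.5, -1.3]
opening: 0.191
```

```bash
python3 - <<'E'
from h import *
rows([(.5524,.036,.08),(.5524,.036,.0603)])
E
```

```text
t 24.875 p [0.5541 0.0386 0.1057] F [-0.28 -0.51 -1.34] op 0.0163 q [-0.11  0.16  1.97 -0.    1.    1.46]
[ 0.2 -0.2  0.2] [-0.0019  0.0025  0.0257]
[ 0.2 -0.2  0.2] [-0.0019  0.0024  0.0454]
```

Request:
{"name": "move_arm", "arguments": {"plan": [[[0.2, -0.2, 0, -0.0015, 0.0025, 0.01, 0.012], [0.2, -0.2, 0, -0.0015, 0.0025, 0.02, 0.012], [0.2, -0.2, 0, -0.0015, 0.0025, 0.03, 0.012], [0.2, -0.2, 0, -0.0015, 0.0025, 0.034, 0.012], [0.2, -0.2, 0, -0.0015, 0.0025, 0.034, 0.012]]]}}

```text
time: 25.5
eef_pos: [0.5527, 0.0357, 0.0717]
tcp_rot: [1.0, 0.001, 0.0, -0.0]
contact_force: [0.9, 0.0, 0.1]
opening: 0.192
```

```bash
python3 z.py 5; python3 - <<'E'
from h import *
rows([(.5524,.036,.0603)])
E
```

```text
t 25.6 p [0.5531 0.0358 0.0721] F [-0.52  0.05 -1.67] op 0.0163 q [-0.12  0.21  1.99  0.    0.94  1.45]
[-0.  -0.1  0.2] [-0.0007 -0.0002  0.0118]
```

View pics/side5.png

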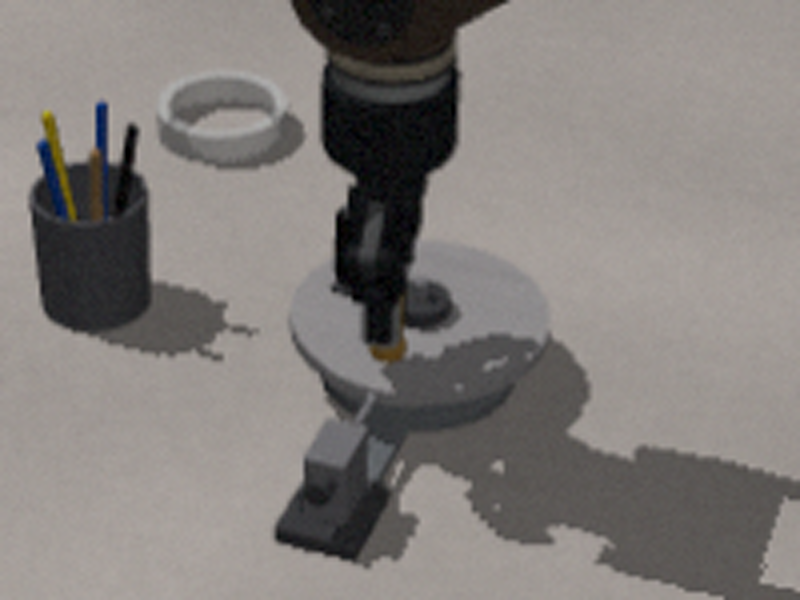

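View pics/top5.png

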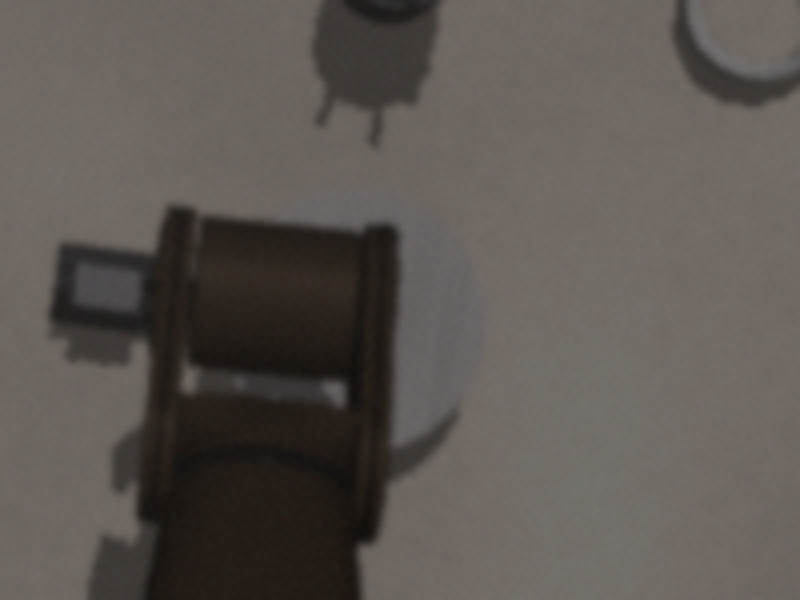

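```bash
python3 - <<'E'
from h import *
Z=lambda u:((u[0]-250+.375)*4,(u[1]-140+.375)*4)
for x,y in((.5524,.036),(.5531,.0358),(.551,.0355)):
    P=np.array([Z(proj("side",(x+.011*np.cos(a),y+.011*np.sin(a),.0578+dz))) for a in np.linspace(0,6.28,60) for dz in (0,.008)]);print(x,y,P.min(0),P.max(0))
im=cv2.imread("pics/side5.png").astype(int);m=(im[:,:,2]-im[:,:,0]>40);m[:300]=0;m[:,:340]=0;ys,xs=np.nonzero(m);print(xs.min(),xs.max(),ys.max())
im=cv2.imread("pics/side5.png");cv2.imwrite("pics/c5.png",cv2.resize(im[270:420,300:500],(800,600)))
# on the image: disc foot, axle, mark on z=.046
for n,p in dict(axle=(.542,-.0255,.046),mark=(.5519,.0357,.046),tip=(.5549,.054,.041)).items(): print(n,Z(proj("side",p)))
E
```

```text
0.5524 0.036 [367.02655713 330.16190111] [404.67786049 363.27664149]
0.5531 0.0358 [365.92835399 329.81842002] [403.56710377 362.92275466]
0.551 0.0355 [369.51738832 329.97424856] [407.17516365 363.08399051]
372 403 360
axle (np.float64(420.58220667139403), np.float64(311.25903801253037))
mark (np.float64(386.14519913649406), np.float64(367.8415566028584))
tip (np.float64(375.150106029761), np.float64(392.2404241530121))
```

View pics/c5.png

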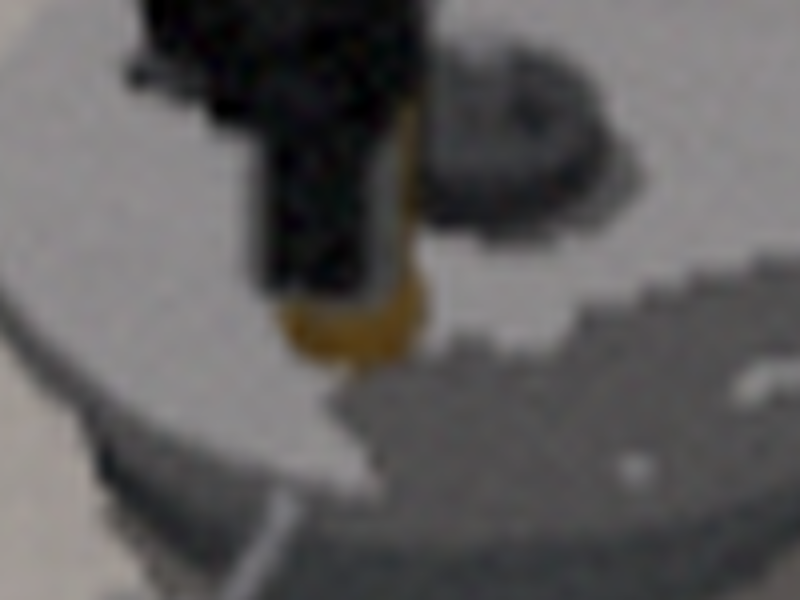

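Request:
{"name": "move_arm", "arguments": {"plan": [[[0, 0, 0, 0.0007, -0.0006, 0.002, 0.012], [0, 0, 0, 0.0007, -0.0006, 0.004, 0.012], [0, 0, 0, 0.0007, -0.0006, 0.006, 0.012], [0, 0, 0, 0.0007, -0.0006, 0.008, 0.012], [0, 0, 0, 0.0007, -0.0006, 0.009, 0.012]]]}}

```text
time: 26.22
eef_pos: [0.5537, 0.0364, 0.0629]
tcp_rot: [1.0, 0.002, 0.001, -0.0]
contact_force: [0.6, 0.4, -1.0]
opening: 0.19
```

```bash
python3 - <<'E'
from h import *
rows([(.5538,.0364,.0603)])
E
```

```text
t 26.225 p [0.5537 0.0364 0.0629] F [ 0.64  0.4  -0.96] op 0.0162 q [-0.12  0.23  1.99  0.    0.93  1.45]
[-0.  -0.1  0.2] [ 0.0001 -0.      0.0026]
```

Request:
{"name": "move_arm", "arguments": {"plan": [[[0, 0, 0, 0, 0, 0.0005, 0.012], [0, 0, 0, 0, 0, 0.001, 0.012], [0, 0, 0, 0, 0, 0.0014, 0.012], [0, 0, 0, 0, 0, 0.0018, 0.012], [0, 0, 0, 0, 0, 0.002, 0.012]]]}}

```text
time: 26.85
eef_pos: [0.5537, 0.0364, 0.0609]
tcp_rot: [1.0, 0.002, 0.0, -0.0]
contact_force: [0.1, 0.6, -1.3]
opening: 0.19
```

```bash
python3 - <<'E'
from h import *
rows([(.5538,.0364,.0603)])
E
```

```text
t 26.85 p [0.5537 0.0364 0.0609] F [ 0.13  0.59 -1.33] op 0.0162 q [-0.12  0.23  1.99  0.    0.92  1.45]
[-0.  -0.1  0.2] [0.0001 0.     0.0006]
```

Still hanging (Fz ≈ −1.3 N). I'll creep down in small steps.

Request:
{"name": "move_arm", "arguments": {"plan": [[[0, 0, 0, 0, 0, 0.0003, 0.012], [0, 0, 0, 0, 0, 0.0006, 0.012], [0, 0, 0, 0, 0, 0.0008, 0.012], [0, 0, 0, 0, 0, 0.001, 0.012], [0, 0, 0, 0, 0, 0.0012, 0.012]]]}}

```text
time: 27.48
eef_pos: [0.5539, 0.0364, 0.0602]
tcp_rot: [1.0, 0.002, 0.001, -0.0]
contact_force: [-2.0, 0.7, 3.7]
opening: 0.19
```

```bash
python3 - <<'E'
from h import *
rows([(.5538,.0364,.0603)])
E
```

```text
t 27.475 p [0.5539 0.0364 0.0602] F [-2.04  0.74  3.7 ] op 0.0163 q [-0.12  0.23  1.99  0.    0.92  1.45]
[-0.  -0.1  0.2] [-0.0001  0.     -0.0001]
```

Contact at the expected height. Release.

Request:
{"name": "move_arm", "arguments": {"plan": [[[0, 0, 0, 0, 0, 0, 0.012], [0, 0, 0, 0, 0, 0, 0.018], [0, 0, 0, 0, 0, 0, 0.024], [0, 0, 0, 0, 0, 0, 0.032], [0, 0, 0, 0, 0, 0, 0.04]]]}}

```text
time: 28.1
eef_pos: [0.5539, 0.0364, 0.0602]
tcp_rot: [1.0, 0.002, 0.001, -0.0]
contact_force: [0.3, 0.6, -0.1]
opening: 0.467
```

Request:
{"name": "move_arm", "arguments": {"plan": [[[0, 0, 0, 0, 0, -0.01, 0.04], [0, 0, 0, 0, 0, -0.03, 0.04], [0, 0, 0, 0, 0, -0.06, 0.04], [0, 0, 0, 0, 0, -0.1, 0.04], [0, 0, 0, 0, 0, -0.14, 0.04]]]}}

```text
time: 28.72
eef_pos: [0.5536, 0.0364, 0.2021]
tcp_rot: [1.0, 0.002, 0.001, -0.0]
contact_force: [0.5, -0.9, 0.5]
opening: 0.467
```

```bash
python3 z.py 6; python3 - <<'E'
from h import *
rows([(.48,-.25,.2)])
E
```

```text
t 28.825 p [0.5571 0.036  0.2072] F [ 0.81 -0.39 -0.08] op 0.0399 q [-0.12  0.04  1.9   0.    1.19  1.45]
[ 0.  -0.7  0.2] [-0.0781  0.2858  0.0064]
```

View pics/side6.png

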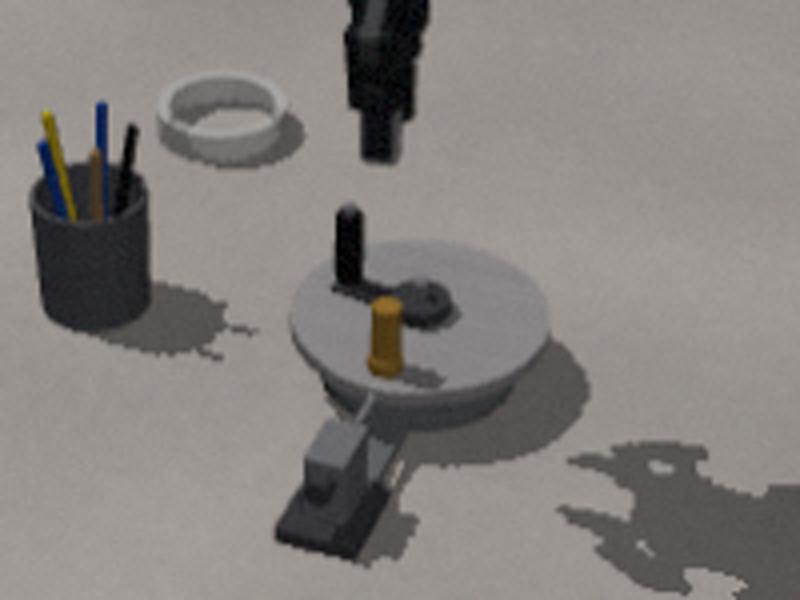

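Side zoom: the marker stands upright at (386,340), foot centred near (386,367), right in front of the pointer nose (375,395). I'll move the arm aside for a top check.

Request:
{"name": "move_arm", "arguments": {"plan": [[[0, 0, 0, -0.01, 0.04, 0, 0.04], [0, 0, 0, -0.03, 0.09, 0, 0.04], [0, 0, 0, -0.04, 0.15, 0, 0.04], [0, 0, 0, -0.05, 0.2, 0, 0.04], [0, 0, 0, -0.06, 0.25, 0, 0.04]]]}}

```text
time: 29.45
eef_pos: [0.4971, -0.2156, 0.2064]
tcp_rot: [1.0, 0.001, 0.006, 0.0]
contact_force: [0.5, 0.2, -0.3]
opening: 0.467
```

```bash
python3 z.py 7; python3 - <<'E'
from h import *
im=cv2.imread("pics/top7.png").astype(int);m=(im[:,:,2]-im[:,:,0]>35);ys,xs=np.nonzero(m);print("marker top blob",xs.min(),xs.max(),ys.min(),ys.max(),m.sum())
Z=lambda u:((u[0]-300+.375)*4,(u[1]-195+.375)*4)
ZS=lambda u:((u[0]-250+.375)*4,(u[1]-140+.375)*4)
print(Z(proj("top",(.5519,.0357,.092))),ZS(proj("side",(.5519,.0357,.092))))
a=cv2.imread("pics/top3.png");b=cv2.imread("pics/top7.png")
print("knob diff 3->7",np.abs(a.astype(int)-b)[200:360,320:420].mean(), cv2.phaseCorrelate(a[215:260,355:410].mean(2),b[215:260,355:410].mean(2)))
s3=cv2.imread("pics/side3.png");s6=cv2.imread("pics/side7.png");print(cv2.phaseCorrelate(s3[190:295,320:380].mean(2),s6[190:295,320:380].mean(2)))
print(atz("top",T((xs.min()+xs.max())/2,(ys.min()+ys.max())/2),.092))
E
```

```text
marker top blob 237 268 289 321 803
(np.float64(253.71745667852224), np.float64(306.7433206406088)) (np.float64(387.9003425877879), np.float64(304.6943282750934))
knob diff 3->7 1.930125 ((-0.09247586534875651, 0.5167672556187846), 0.7348034107317409)
((0.05246998849281326, 0.03156730946553665), 0.7475088728544935)
[0.5529241  0.03638422 0.092     ]
```

View pics/top7.png

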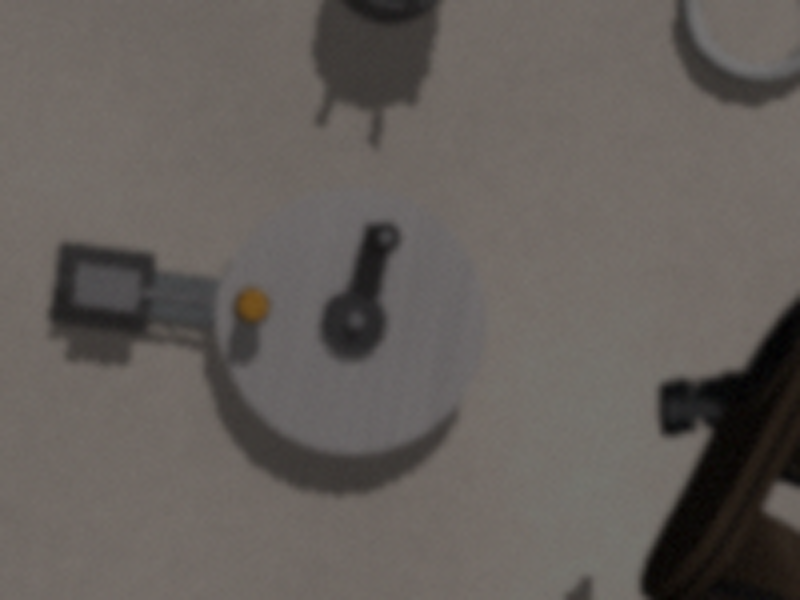

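The marker top at (252,305) was predicted at (254,307), about 1 mm apart. The knob has not moved (under 0.2 camera px). Handing in.

```bash
python3 -c "
from plant import *
print(ticket.sign_off())"
```

```text
the job is handed in; nothing more can be done
None
```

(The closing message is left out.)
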